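Press the rubber tips onto espadrille heels in a ratchet bar clamp and pack them

ROBOT

A 6-joint arm with a two-finger parallel gripper is mounted at the origin on the work surface. World frame = base frame: x ahead of the robot, y to its left, z up, the work surface at z = 0. Lengths are in mm, angles in rad, forces in N, time in s.
With the tool pointing down it reaches from about 300 to 775 mm from the base axis. Payload 14.6 kg.
Tool frame: the origin (TCP) lies midway between the tips of the shut fingers; the grasp point (between the pads) lies 19 mm behind it (manip.tcp_to_grasp is the distance from the TCP to the grasp point, in mm); z points along the fingers, x is the direction in which the jaws open and shut, and the axes are right-handed (so a half turn about z gives the same grasp; the last joint's range is limited). The gripper opens to 94 mm and grips with 3 to 60 N. Pads are 16 mm wide; open, the fingers measure 119 mm over their backs; the gripper's body (75 mm by 177 mm) begins 78 mm behind the grasp point.
Start: joints at [-1.303, 0.3, 1.521, -0, 1.321, -0.067], TCP at [180.712, -519.454, 205.446] pointing down, gripper open.
Joint ranges: [-3.03, 3.03], [-0.79, 2.21], [0.23, 2.52], [-1.04, 4.18], [0, 3.07], [-2.55, 2.55]. Speed limits (rad/s): [2.22, 2.22, 2.57, 3.14, 3.14, 3.14].

INTERFACE

Orientations are given as [roll, pitch, yaw] about the fixed x, y, z axes, in that order (R = Rz(yaw) Ry(pitch) Rx(roll)).
In Python, from cell import manip gives the robot as it stands.
- The arm moves only by the tool arm_command, never from a script. Its argument "steps" is a list of rows, each a list of 3 entries, a list of its own where there are three numbers: the opening, from 0 (shut) to 1 (fully open), then the shift along the tool's x, y, z in cm, then the turn about the tool's z in rad. A call has 1 to 5 rows; each row shifts and turns the commanded pose from where the row before left it, along the tool's axes as they then stand; what a row does not reach is not made up. A row lasts 1/12 s, in which the tool goes at most 41.7 mm and 7.16 degrees, less where a joint would pass 70% of its speed; a pose out of reach is approached as far as the arm can. A call with a gripper value outside its range is refused whole. The fingers move at their own pace and stop on an object; "force" is the grip in N (left out, the last holds). Time passes only in rows, so rows that do not move let the fingers close. It gives the time, the measured TCP pose, the force and the opening at its end, in the units of the state.
- manip.read_state(): the state, without advancing time (a new reading comes with each control period).
- manip.camera(name): name is "scene" or "top" or "wrist"; returns (picture, depth): 384x512x3 uint8, red, green, blue; 384x512 float32, mm along the optical axis (not along the pixel's ray), 0 where there is no reading.
- manip.calibration(name): a dict with "fx", "fy", "cx", "cy" (pixels), "distortion" ([k1, k2, p1, p2, k3] as OpenCV has them; the pictures are not rectified), "R" (3x3) and "t" (3): a world point X has camera coordinates R X + t; the wrist camera has in their place "tool_from_camera" (4x4, takes a point from camera to tool coordinates, whose origin is the TCP and whose axes are the tool frame's). Camera axes: x right, y down, z forward; pixel columns grow to the right and rows downward; lengths in mm; the calibration is good to about 2 mm. A picture is of the moment at which its call begins: read the wrist's pose just before it. calibration takes no time and is no camera call.
- manip.sign_off(): hands the job in, once; it reports no verdict.
The state is a dict: "clock": time; "joints": joint angles; "qd": joint speeds; "effort": joint torques, N m; "eef_pos": TCP position; "eef_rot": TCP orientation; "wrist_force": force on the tool from outside, world axes, zero at the start; "moment": the same for the moment, N m; "finger_gap": finger opening in mm.
Only numpy, scipy, OpenCV 4.12 (cv2) and the standard library are available. Lean on these libraries where they do the work, as an engineer would, in place of code of your own. Each camera call takes 0.05 s, during which the arm holds its last target.

TASK

The heels on the drying board have just been cemented: stand all of them upright side by side in a row between the pads of the bench clamp, on the cork strip and with their flat layered faces towards the pads, pump the orange trigger until the jaw grips the row firmly, and leave it clamped for five seconds. Then hold the red release down until the jaw has drawn back all the way open, and stand all the pressed heels upright on the floor of the wooden carry tray. Finish by swinging the tray's handle up until it clicks upright, and leave the jar, the spool and the cup where they are.

Things in the scene. Friction and masses are not known exactly. Their poses are not given: they have to be found in the camera images.
- heel0_mid (a point): centre of a block heel of raffia-coloured rope layers with a dark rubber tip layer: 58 mm wide (its x), 34 mm thick across the layers (its y, rubber on the +y face), 52 mm high (its z; flat underside 26 mm below this point, top with rounded corners, sides flat for the lower 40 mm); about 0.12 kg. Two to four of these heels are present, standing on the drying board
- heel1_mid (a point): centre of a block heel of raffia-coloured rope layers with a dark rubber tip layer: 58 mm wide (its x), 34 mm thick across the layers (its y, rubber on the +y face), 52 mm high (its z; flat underside 26 mm below this point, top with rounded corners, sides flat for the lower 40 mm); about 0.12 kg. Two to four of these heels are present, standing on the drying board
- heel2_mid (a point): centre of a block heel of raffia-coloured rope layers with a dark rubber tip layer: 58 mm wide (its x), 34 mm thick across the layers (its y, rubber on the +y face), 52 mm high (its z; flat underside 26 mm below this point, top with rounded corners, sides flat for the lower 40 mm); about 0.12 kg. Two to four of these heels are present, standing on the drying board
- heel3_mid (a point): centre of a block heel of raffia-coloured rope layers with a dark rubber tip layer: 58 mm wide (its x), 34 mm thick across the layers (its y, rubber on the +y face), 52 mm high (its z; flat underside 26 mm below this point, top with rounded corners, sides flat for the lower 40 mm); about 0.12 kg. Two to four of these heels are present, standing on the drying board
- drying_board: flat dark wooden board with a cork top, fixed, 120 x 240 x 10 mm (x, y, z); origin at the centre of its underside, z up. The heels start in a row along its y, about 56 mm apart, x nearly along the board's x
- clamp: one-hand bar clamp lying on its side on a plywood board (x -125 to 142, y -163 to 195 mm, top at z = 12 mm), fixed. Origin on the table under the bar, z up. Steel bar along y at x = 0, z 32 to 50 mm. Dark jaws reach from the bar to x = 128 mm, 70 mm high. Head: x -29 to 49, y 70 to 145 mm, 70 mm high. Grip: x -122 to -22, y 143 to 171 mm, 54 mm high; trigger beside it on its -y side
- clamp_bed (a point): middle of the cork strip on the clamp's board between the two pads (58 mm wide in clamp x, 170 mm long in y), 12 mm above the table, where the heels are to stand in a row along y; clamp frame (96, -25, 12) mm. Nothing stands beside it, so fingers may reach down on both x sides (the bar is 90 mm from the strip's middle line). The jaw slides the heels along it
- fixed_face (a point): centre of the face of the fixed rubber pad on the head, looking to the clamp's -y, 60 mm wide, from 13 to 63 mm above the table; clamp frame (96, 60, 38) mm
- moving_face (a point): centre of the face of the moving rubber pad, looking to the clamp's +y towards the fixed one, same size; at joint jaw = 0 and jaw_pad = 0 it is 170 mm from the fixed face
- jaw (a joint): advance of bar and moving jaw towards the fixed jaw, m: 0 fully open, at most 0.118. A ratchet with 5 mm teeth stops it going back; a weak spring (5 to 7 N) draws it back to 0 in about 1 s while the release is held down. A full push of the trigger advances it by two teeth, a push of three quarters by one. It starts between 0 and 0.008
- jaw_pad (a joint): how far the sprung moving pad is pushed back into its jaw, m: 0 free, 0.012 at most; 3 N per mm. Above 0.005 the row is firmly gripped; the heels' friction alone gives under 0.002. One ratchet tooth adds 5 mm
- trigger (a joint): angle of the orange trigger, rad: 0 at rest (sprung), 0.38 fully pulled to the grip. It turns about an upright pivot at clamp frame (36, 101) mm. Pushing it takes about 7 N when the jaw is free and up to about 20 N when the jaw is tight (it then stops short)
- trigger_push (a point): point on the outer (clamp -y) face of the orange trigger blade, 40 mm above the table; push here towards the clamp's +y: it moves 44 mm that way over the full stroke. Blade: 32 mm high (24 to 56 mm above the table), 14 mm thick, 118 mm long nearly along clamp x, this point 43 mm from its free end; at rest the free end leans 0.19 rad to -y. Nothing stands within 60 mm on its -y side
- release_top (a point): centre of the top of the red release button on the head, diameter 26 mm, 87 mm above the table, pressed straight down
- release (a joint): how far the release is pressed, m: 0 up, 0.008 fully down. It frees the jaw from about 0.004 on; fully down takes about 8 N; springs back
- tray: wooden carry tray, heavy, fixed, 150 x 192 mm outside (x, y), walls 8 mm thick and 40 mm high, its end walls (at y = +-92 mm) raised in the middle to 65 mm; origin at the centre of its underside, z up
- tray_floor (a point): centre of the tray's inner floor, 8 mm above the table; the floor is 134 x 176 mm (x, y) and takes four heels in a row along y
- bail (a joint): angle of the tray's carry handle, rad: 0 folded down level on the tray's -x side, 1.571 upright at its stop; starts below 0.25. A stiff hinge holds it where it is left (about 2.5 N at the grip moves it); a spring detent must be passed near 1.4 (about 4 N) and then holds it at the upright stop
- bail_grip (a point): middle of the handle's dark round wooden grip, 18 mm in diameter, 160 mm long along the tray's y, 125 mm from the hinge line; folded, it is 50 mm above the table and 50 mm outside the tray's -x wall
- bail_hinge (a point): middle of the handle's hinge line, which runs along the tray's y, 50 mm above the table over the middle of the tray
- cement_jar_mid (a point): middle of a glass jar with blue cap, diameter 64 mm, 85 mm high; leave alone
- thread_spool_mid (a point): middle of a white thread spool, diameter 60 mm, 62 mm high; leave alone
- clay_cup_mid (a point): middle of a terracotta cup, diameter 72 mm, 75 mm high; leave alone
Not all that is in view belongs to the job. What is shaped like the part that bears heel3_mid but blue or turquoise is not meant. What is shaped like the part that bears heel0_mid but blue is not meant.

How it is judged (in metres and radians):
On the way, in this order (a step that is already met when the one before it is completed fails the run):
1. all the heels stand upright side by side between the clamp's pads, within 22 mm of the strip's middle line (x of heel0_mid in the frame of clamp between 0.074 and 0.118 m and y of heel0_mid in the frame of clamp between -0.097 and 0.055 m and z of heel0_mid in the frame of clamp between 0.03 and 0.046 m and angle between each of heel0_mid, heel1_mid, heel2_mid, heel3_mid's own z axis and vertical below 0.15 rad and angle between the y axis of each of heel0_mid, heel1_mid, heel2_mid, heel3_mid and the y axis of clamp, either way round below 0.3 rad and x of heel1_mid in the frame of clamp between 0.074 and 0.118 m and y of heel1_mid in the frame of clamp between -0.097 and 0.055 m and z of heel1_mid in the frame of clamp between 0.03 and 0.046 m and x of heel2_mid in the frame of clamp between 0.074 and 0.118 m and y of heel2_mid in the frame of clamp between -0.097 and 0.055 m and z of heel2_mid in the frame of clamp between 0.03 and 0.046 m and x of heel3_mid in the frame of clamp between 0.074 and 0.118 m and y of heel3_mid in the frame of clamp between -0.097 and 0.055 m and z of heel3_mid in the frame of clamp between 0.03 and 0.046 m), for 0.2 s.
2. the trigger is pulled (value of joint trigger above 0.06 rad).
3. the jaw grips the row firmly (its sprung pad pushed in by more than 5 mm, all heels still between the pads) for five seconds (all of step 1 and value of joint jaw_pad above 0.005 m), for 5 s.
4. the release has let the jaw go all the way back (value of joint jaw below 0.015 m), for 0.1 s.
At the end, for the whole second after the job is handed in: all the heels stand upright (within 0.15 rad) on the floor inside the tray, the tray's handle is in its upright detent (beyond 1.5 rad), and the jaw is open (within 15 mm of fully open) (x of heel0_mid in the frame of tray between -0.05 and 0.05 m and y of heel0_mid in the frame of tray between -0.075 and 0.075 m and z of heel0_mid in the frame of tray between 0.026 and 0.044 m and angle between each of heel0_mid, heel1_mid, heel2_mid, heel3_mid's own z axis and vertical below 0.15 rad and x of heel1_mid in the frame of tray between -0.05 and 0.05 m and y of heel1_mid in the frame of tray between -0.075 and 0.075 m and z of heel1_mid in the frame of tray between 0.026 and 0.044 m and x of heel2_mid in the frame of tray between -0.05 and 0.05 m and y of heel2_mid in the frame of tray between -0.075 and 0.075 m and z of heel2_mid in the frame of tray between 0.026 and 0.044 m and x of heel3_mid in the frame of tray between -0.05 and 0.05 m and y of heel3_mid in the frame of tray between -0.075 and 0.075 m and z of heel3_mid in the frame of tray between 0.026 and 0.044 m and value of joint bail above 1.5 rad and value of joint jaw below 0.015 m); the robot touches nothing.
It fails at once if the cement jar is shoved more than 4 cm or tipped (distance of cement_jar_mid from where it was at the start of the episode above 0.04 m or angle between cement_jar_mid's own z axis and vertical above 0.5 rad).
It fails at once if the thread spool is shoved more than 4 cm or tipped (distance of thread_spool_mid from where it was at the start of the episode above 0.04 m or angle between thread_spool_mid's own z axis and vertical above 0.5 rad).
It fails at once if the clay cup is shoved more than 4 cm or tipped (distance of clay_cup_mid from where it was at the start of the episode above 0.04 m or angle between clay_cup_mid's own z axis and vertical above 0.5 rad).
Of heel0, heel1, heel2, heel3 only 2 to 4 are there at a start; the rules pass over those that are not, and their reading is None.
At some moment in a run one of heel0, heel1, heel2, heel3 may be knocked a few centimetres aside while the robot is not near it.
It also fails if it takes over 210 s, if anything falls off the work surface, if the arm or the gripper's body presses on something with over 40 N, if the wrist force passes 120 N, or if a joint passes its speed limit or range.

## Working session

There is one attempt and no reset: what is moved stays moved. The work goes in short steps, Python scripts to look and compute and a tool call to move; the robot and the scene stay as the last step left them, time stands still between calls to the robot, and variables do not carry over. Pictures are saved under pics/ and viewed, and the job is handed in when it is done.

Besides the shell and the picture viewer there is one more tool, called after "Request:" as name(argument=value, ...), one argument or row to a line, values as JSON. arm_command: Moves the arm, as the interface text tells. Its arguments: {"type":"object","properties":{"steps":{"type":"array","items":{"type":"array"}},"force":{"type":"number"}},"required":["steps"]}

```bash
ls; mkdir -p pics; python3 - <<'E'
from cell import manip
import cv2
print(manip.read_state())
for n in ("scene","top"):
    p,d=manip.camera(n); cv2.imwrite(f"pics/{n}0.png",p[:,:,::-1])
    c=manip.calibration(n); print(n,{k:v for k,v in c.items()})
    import numpy as np; np.save(f"{n}0.npy",d)
p,d=manip.camera("wrist"); cv2.imwrite("pics/wrist0.png",p[:,:,::-1]); print(manip.calibration("wrist"))
E
```

```text
pics
{'clock': 0.0, 'joints': array([-1.30257508e+00,  3.00453782e-01,  1.52162407e+00, -1.84006604e-05,
        1.32068050e+00, -6.65965608e-02]), 'qd': array([-1.35441815e-03, -6.35789679e-05, -1.25770270e-04,  2.19447364e-04,
       -4.16072714e-04,  1.40819745e-03]), 'effort': array([-2.54522405e-03, -5.31799221e+01, -3.52743208e+01,  7.06912042e-02,
        2.43211380e-02, -8.08589402e-05]), 'eef_pos': array([ 180.64954064, -519.1937897 ,  204.87764237]), 'eef_rot': array([-3.14153286e+00,  1.16429939e-03, -1.23597392e+00]), 'wrist_force': array([-0.16744453,  0.47186026, -0.13294169]), 'moment': array([-0.00040082, -0.00577141, -0.03357095]), 'finger_gap': 93.71847240819525}
scene {'fx': 423.9682662764481, 'fy': 423.9682662764481, 'cx': 259.0019784136449, 'cy': 190.80746546355385, 'distortion': array([-0.12105049,  0.        ,  0.        ,  0.        ,  0.        ]), 'R': array([[-0.79951226,  0.60014997, -0.0244981 ],
       [ 0.33129038,  0.4065855 , -0.8514311 ],
       [-0.50102578, -0.68884559, -0.523894  ]]), 't': array([ 413.84303048, -140.17825679, 1854.29358235])}
top 
[... 284 characters left out ...]
447e-04, -9.93995303e-02],
       [ 9.93916500e-02,  1.67499948e-02, -9.94907402e-01]]), 't': array([  61.58329843,  585.67734179, 1360.30103325])}
{'fx': 314.59456093724583, 'fy': 314.59456093724583, 'cx': 251.632027046007, 'cy': 193.71352475069412, 'distortion': array([-0.07693894,  0.        ,  0.        ,  0.        ,  0.        ]), 'tool_from_camera': array([[ 9.99999816e-01,  5.25897922e-04, -3.00863562e-04,
        -7.40333896e-03],
       [-4.36420880e-04,  9.69675625e-01,  2.44395155e-01,
        -7.19317541e+01],
       [ 4.20266967e-04, -2.44394979e-01,  9.69675677e-01,
        -1.78157201e+02],
       [ 0.00000000e+00,  0.00000000e+00,  0.00000000e+00,
         1.00000000e+00]])}
```

View pics/scene0.png

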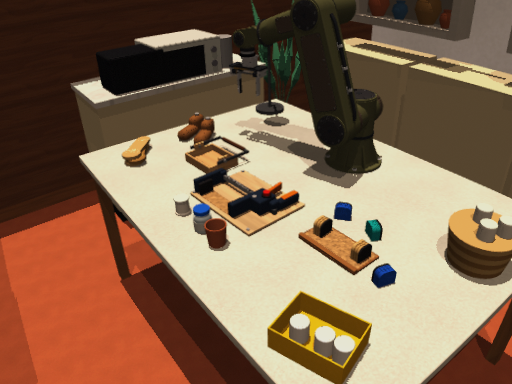

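View pics/top0.png

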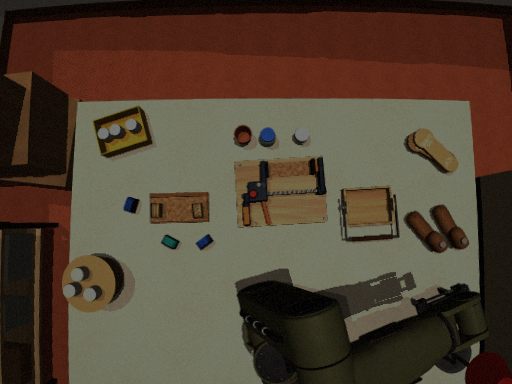

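View pics/wrist0.png

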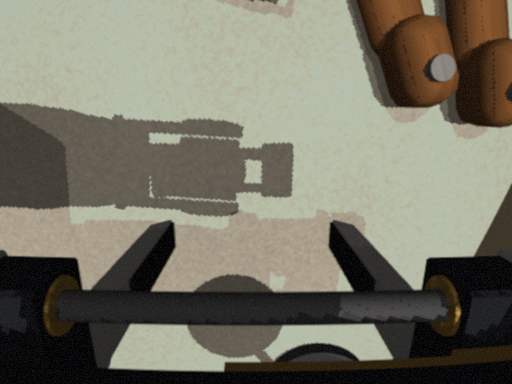

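```bash
cat > h.py <<'E'
import numpy as np, cv2
from cell import manip
from scipy.spatial.transform import Rotation as Ro
def K(c): return np.array([[c["fx"],0,c["cx"]],[0,c["fy"],c["cy"]],[0,0,1.]])
def pose(name,st=None):
    """cam->world R,t"""
    c=manip.calibration(name)
    if name=="wrist":
        T=np.array(c["tool_from_camera"]); R=Ro.from_euler("xyz",st["eef_rot"]).as_matrix()
        return R@T[:3,:3], R@T[:3,3]+st["eef_pos"]
    return c["R"].T, -c["R"].T@c["t"]
def und(name,px):
    c=manip.calibration(name)
    return cv2.undistortPoints(np.float64(px).reshape(-1,1,2),K(c),c["distortion"]).reshape(-1,2)
def onplane(name,px,z,st=None):
    R,t=pose(name,st); n=und(name,px)
    r=np.c_[n,np.ones(len(n))]@R.T
    s=(z-t[2])/r[:,2]; return t+s[:,None]*r
def cloud(name,d,st=None):
    R,t=pose(name,st); H,W=d.shape
    v,u=np.mgrid[:H,:W]; n=und(name,np.c_[u.ravel(),v.ravel()])
    P=np.c_[n,np.ones(len(n))]*d.ravel()[:,None]
    return (P@R.T+t).reshape(H,W,3)
def proj(name,X,st=None):
    c=manip.calibration(name); R,t=pose(name,st)
    rv=cv2.Rodrigues(R.T)[0]
    return cv2.projectPoints(np.float64(X).reshape(-1,1,3),rv,-R.T@t,K(c),c["distortion"])[0].reshape(-1,2)
E
python3 - <<'E'
import cv2
from h import *
a=cv2.imread("pics/top0.png")
cv2.imwrite("pics/topboard.png",cv2.resize(a[180:260,110:230],None,fx=6,fy=6,interpolation=2))
cv2.imwrite("pics/topclamp.png",cv2.resize(a[120:250,228:408],None,fx=4.4,fy=4.4,interpolation=2))
s=cv2.imread("pics/scene0.png")
cv2.imwrite("pics/sc_board.png",cv2.resize(s[190:290,290:410],None,fx=6,fy=6,interpolation=2))
cv2.imwrite("pics/sc_clamp.png",cv2.resize(s[130:250,165:315],None,fx=5,fy=5,interpolation=2))
d=np.load("top0.npy");C=cloud("top",d)
for p in [(155,210),(197,210),(130,205),(170,242),(205,242),(180,208),(268,136),(302,136),(243,135),(280,190),(367,207),(256,196),(252,186)]:
    print(p,C[p[1],p[0]].round(0))
E
```

```text
(155, 210) [479. 461.  68.]
(197, 210) [480. 297.  60.]
(130, 205) [498. 568.  53.]
(170, 242) [355. 403.  53.]
(205, 242) [356. 266.  48.]
(180, 208) [489. 376.  11.]
(268, 136) [765.  22.  86.]
(302, 136) [ 770. -112.   64.]
(243, 135) [789. 123.   4.]
(280, 190) [562. -27.   7.]
(367, 207) [ 493. -378.    8.]
(256, 196) [533.  68.  77.]
(252, 186) [573.  84.  66.]
```

View pics/topboard.png

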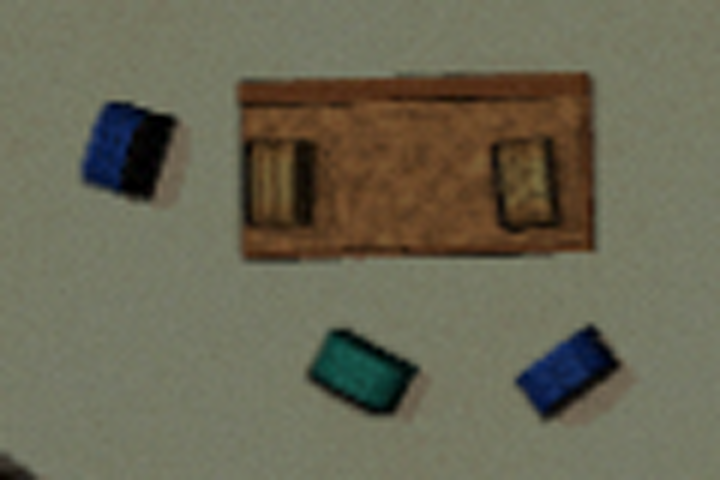

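View pics/topclamp.png

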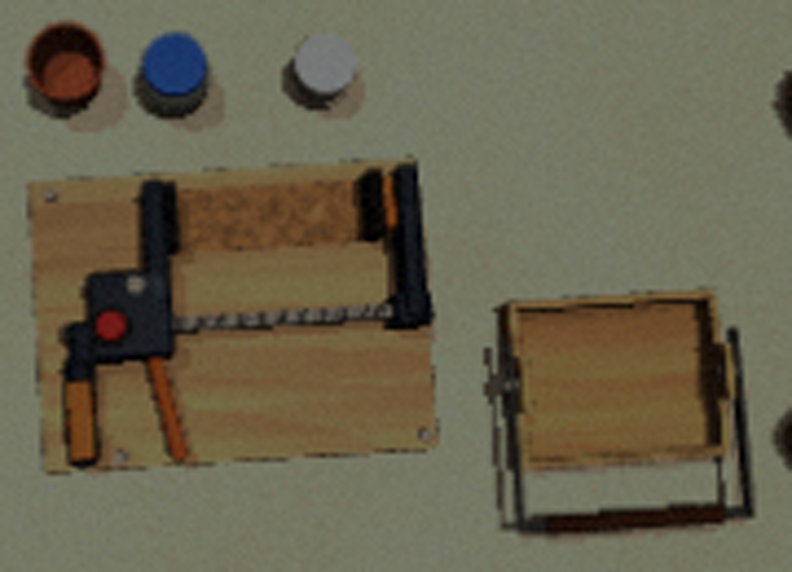

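View pics/sc_board.png

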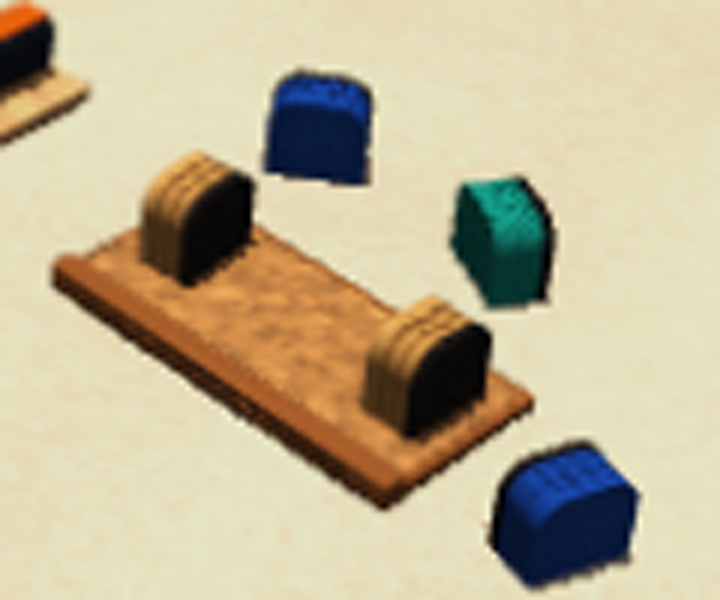

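View pics/sc_clamp.png

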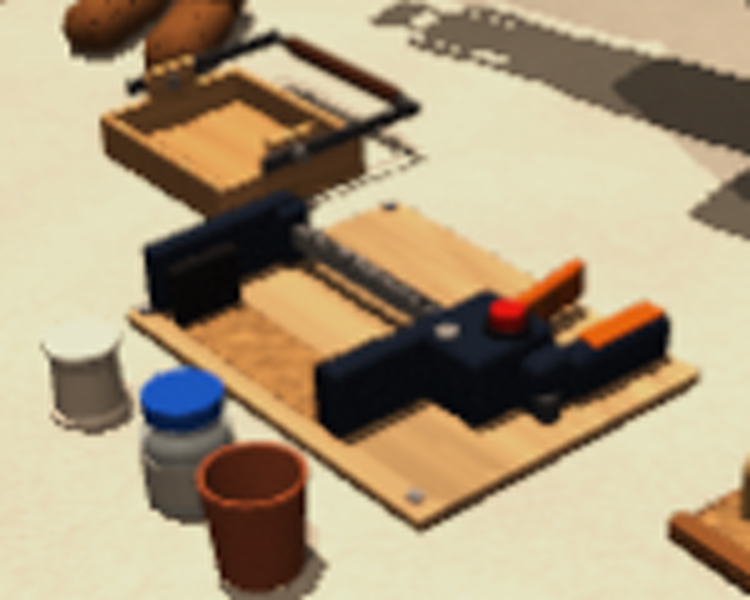

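Two raffia heels stand on the drying board (top view px (155,210) and (197,210)). The blue ones at (130,205) and (205,242) and the turquoise one at (170,242) are off the board, so they are decoys. Next I write a move planner and take wrist views.

```bash
cat > plan.py <<'E'
import sys
from h import *
# usage: plan.py x y z yaw open [maxstep_mm]
x,y,z,yaw,op=map(float,sys.argv[1:6]); ms=float(sys.argv[6]) if len(sys.argv)>6 else 38
st=manip.read_state(); p=st["eef_pos"].copy(); 
R=Ro.from_euler("xyz",st["eef_rot"]).as_matrix(); y0=np.arctan2(R[1,0],R[0,0])
print("from",p.round(1),round(y0,4),"tilt",np.degrees(np.arccos(-R[2,2])).round(2))
D=np.array([x,y,z])-p; dy=(yaw-y0+np.pi)%(2*np.pi)-np.pi
n=int(max(np.ceil(np.linalg.norm(D)/ms),np.ceil(abs(dy)/.12),1)); n=-(-n//1)
rows=[];a=y0
for i in range(n):
    c,s=np.cos(a),np.sin(a); d=D/n/10
    t=[round(v,2) for v in (c*d[0]+s*d[1], s*d[0]-c*d[1], -d[2])]
    rows.append([op,t,round(-dy/n,3)]); a+=dy/n
for i in range(0,n,5): print(str(rows[i:i+5]).replace(" ",""))
E
python3 plan.py 490 -378 250 0.06 1
```

```text
from [ 180.6 -519.3  205. ] -1.236 tilt 0.05
[[1.0,[np.float64(-0.29),np.float64(-3.08),np.float64(-0.41)],np.float64(-0.118)],[1.0,[np.float64(0.07),np.float64(-3.09),np.float64(-0.41)],np.float64(-0.118)],[1.0,[np.float64(0.44),np.float64(-3.06),np.float64(-0.41)],np.float64(-0.118)],[1.0,[np.float64(0.79),np.float64(-2.99),np.float64(-0.41)],np.float64(-0.118)],[1.0,[np.float64(1.14),np.float64(-2.87),np.float64(-0.41)],np.float64(-0.118)]]
[[1.0,[np.float64(1.47),np.float64(-2.72),np.float64(-0.41)],np.float64(-0.118)],[1.0,[np.float64(1.78),np.float64(-2.53),np.float64(-0.41)],np.float64(-0.118)],[1.0,[np.float64(2.06),np.float64(-2.3),np.float64(-0.41)],np.float64(-0.118)],[1.0,[np.float64(2.32),np.float64(-2.04),np.float64(-0.41)],np.float64(-0.118)],[1.0,[np.float64(2.54),np.float64(-1.76),np.float64(-0.41)],np.float64(-0.118)]]
[[1.0,[np.float64(2.73),np.float64(-1.44),np.float64(-0.41)],np.float64(-0.118)]]
```

Request:
arm_command(
  steps=[
    [1,[-0.3,-3.1,-0.4],-0.118],
    [1,[0.1,-3.1,-0.4],-0.118],
    [1,[0.4,-3.1,-0.4],-0.118],
    [1,[0.8,-3.0,-0.4],-0.118],
    [1,[1.1,-2.9,-0.4],-0.118],
  ],
)

```text
clock: 0.57
eef_pos: [323.0, -453.3, 225.5]
eef_rot: [-3.141, 0.0, -0.64]
wrist_force: [-0.4, -0.8, 1.4]
finger_gap: 93.8
```

Request:
arm_command(
  steps=[
    [1,[1.5,-2.7,-0.4],-0.118],
    [1,[1.8,-2.5,-0.4],-0.118],
    [1,[2.1,-2.3,-0.4],-0.118],
    [1,[2.3,-2.0,-0.4],-0.118],
    [1,[2.5,-1.8,-0.4],-0.118],
  ],
)

```text
clock: 0.98
eef_pos: [463.4, -389.6, 245.4]
eef_rot: [-3.141, 0.0, -0.05]
wrist_force: [0.8, -1.4, -1.0]
finger_gap: 93.7
```

Request:
arm_command(
  steps=[
    [1,[2.7,-1.4,-0.4],-0.118],
    [1,[0,0,0],0],
    [1,[0,0,0],0],
  ],
)

```text
clock: 1.23
eef_pos: [490.7, -377.2, 248.9]
eef_rot: [-3.141, 0.001, 0.064]
wrist_force: [-0.3, 0.8, -0.3]
finger_gap: 94.0
```

```bash
sed -i 's/round(v,2)/float(round(v,2))/; s/round(-dy\/n,3)/float(round(-dy\/n,3))/' plan.py; cat > wl.py <<'E'
import sys,pickle
from h import *
n=sys.argv[1]; st=manip.read_state(); p,d=manip.camera("wrist")
cv2.imwrite(f"pics/{n}.png",p[:,:,::-1]); pickle.dump((st,p,d),open(n+".pkl","wb")); print(st["clock"],st["eef_pos"].round(1),st["eef_rot"].round(3),st["wrist_force"].round(1),st["finger_gap"].round(1))
b=cv2.resize(p[:,:,::-1],None,fx=1.55,fy=1.55,interpolation=2); cv2.imwrite(f"pics/{n}_b.png",b)
E
python3 wl.py w_tray; python3 plan.py 600 20 250 0.06 1
```

```text
from [ 489.8 -377.8  248.9] 0.0613 tilt 0.05
[[1.0,[1.22,-3.55,-0.01],0.0],[1.0,[1.22,-3.55,-0.01],0.0],[1.0,[1.22,-3.55,-0.01],0.0],[1.0,[1.22,-3.55,-0.01],0.0],[1.0,[1.22,-3.55,-0.01],0.0]]
[[1.0,[1.22,-3.55,-0.01],0.0],[1.0,[1.22,-3.55,-0.01],0.0],[1.0,[1.22,-3.55,-0.01],0.0],[1.0,[1.22,-3.55,-0.01],0.0],[1.0,[1.22,-3.55,-0.01],0.0]]
[[1.0,[1.22,-3.55,-0.01],0.0]]Traceback (most recent call last):
  File "wl.py", line 4, in <module>
    cv2.imwrite(f"pics/{n}.png",p[:,:,::-1]); pickle.dump((st,p,d),open(n+".pkl","wb")); print(st["clock"],st["eef_pos"].round(1),st["eef_rot"].round(3),st["wrist_force"].round(1),st["finger_gap"].round(1))
                                                                                                                                                                                    ^^^^^^^^^^^^^^^^^^^^^^
AttributeError: 'float' object has no attribute 'round'
```

```bash
sed -i 's/st\["finger_gap"\].round(1)/st["finger_gap"]/' wl.py; python3 wl.py w_tray
```

```text
1.2833 [ 489.8 -377.8  248.9] [-3.141e+00  1.000e-03  6.100e-02] [0.5 1.1 1.4] 94.18888732800055
```

Request:
arm_command(
  steps=[
    [1,[1.2,-3.6,0],0],
    [1,[1.2,-3.6,0],0],
    [1,[1.2,-3.6,0],0],
    [1,[1.2,-3.6,0],0],
    [1,[1.2,-3.6,0],0],
  ],
)

```text
clock: 1.75
eef_pos: [537.9, -193.9, 249.5]
eef_rot: [3.142, -0.0, 0.059]
wrist_force: [1.1, -0.4, -0.1]
finger_gap: 93.7
```

Request:
arm_command(
  steps=[
    [1,[1.2,-3.6,0],0],
    [1,[1.2,-3.6,0],0],
    [1,[1.2,-3.6,0],0],
    [1,[1.2,-3.6,0],0],
    [1,[1.2,-3.6,0],0],
  ],
)

```text
clock: 2.17
eef_pos: [587.0, -10.6, 249.6]
eef_rot: [3.141, -0.0, 0.059]
wrist_force: [-0.2, -0.4, -0.9]
finger_gap: 93.9
```

Request:
arm_command(
  steps=[
    [1,[1.2,-3.6,0],0],
    [1,[0,0,0],0],
    [1,[0,0,0],0],
  ],
)

```text
clock: 2.42
eef_pos: [596.9, 25.9, 249.1]
eef_rot: [3.142, 0.001, 0.062]
wrist_force: [-0.1, -1.0, -0.6]
finger_gap: 94.1
```

```bash
python3 wl.py w_clamp;python3 plan.py 480 400 230 0 1
```

```text
2.4167 [596.9  25.9 249.1] [3.142e+00 1.000e-03 6.200e-02] [-0.1 -1.  -0.6] 94.10896349975795
from [596.8  24.7 249.3] 0.0611 tilt 0.03
[[1.0,[-0.85,-3.47,0.18],0.006],[1.0,[-0.87,-3.47,0.18],0.006],[1.0,[-0.89,-3.46,0.18],0.006],[1.0,[-0.91,-3.46,0.18],0.006],[1.0,[-0.93,-3.45,0.18],0.006]]
[[1.0,[-0.95,-3.45,0.18],0.006],[1.0,[-0.97,-3.44,0.18],0.006],[1.0,[-0.99,-3.43,0.18],0.006],[1.0,[-1.0,-3.43,0.18],0.006],[1.0,[-1.02,-3.42,0.18],0.006]]
[[1.0,[-1.04,-3.42,0.18],0.006]]
```

View pics/w_tray_b.png

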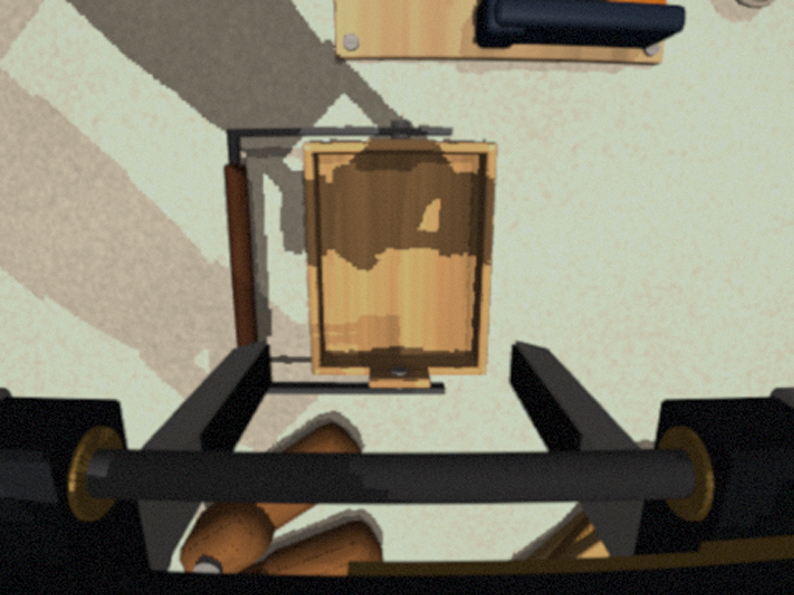

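View pics/w_clamp_b.png

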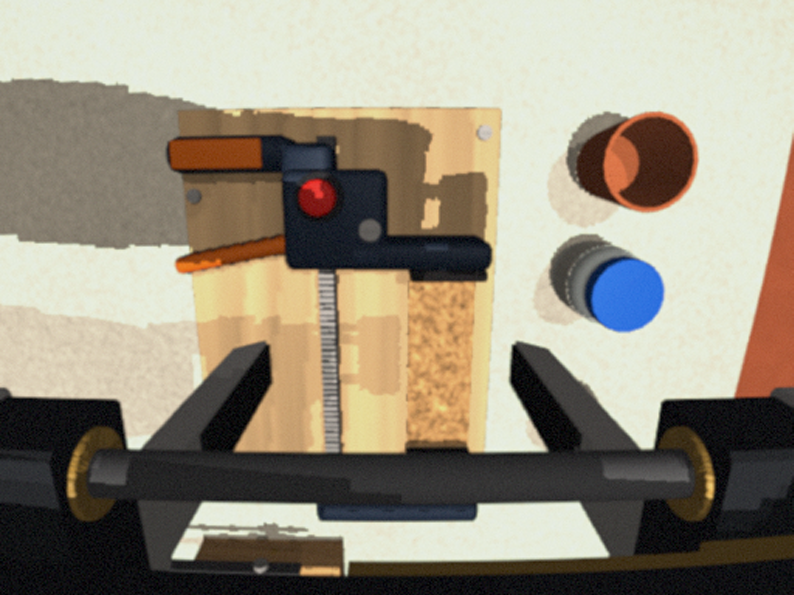

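Tray view: grip at left px ≈(152,165), tray interior centre ≈(258,165) in original pixels. Clamp view: release at ≈(205,127), trigger ≈(115,170)–(183,155), strip x ≈264–305.

```bash
python3 - <<'E'
from h import *; import pickle
st,p,d=pickle.load(open("w_clamp.pkl","rb")); C=cloud("wrist",d,st)
f=lambda px,z:onplane("wrist",np.array(px)/1.55,z,st)
P=f([(180,110),(500,108),(485,445),(200,400)],12); print("board corners",P.round(1))
e=P[1]-P[0]; print("yaw",np.arctan2(e[1],e[0]),np.linalg.norm(e)); e=P[1]-P[2]; print("yaw R edge",np.arctan2(-e[0],e[1]))
print("strip L/R at rows", f([(409,300),(476,300),(407,440),(469,440)],12).round(1))
hsv=cv2.cvtColor(p,cv2.COLOR_RGB2HSV)
red=((hsv[...,0]<5)|(hsv[...,0]>174))&(hsv[...,1]>180)&(hsv[...,2]>90)
red[:,:175]=0;red[:,235:]=0; red[160:]=0
v,u=np.nonzero(red); print("red px",u.mean(),v.mean(),len(u)); X=C[red]; 
t=X[X[:,2]>np.percentile(X[:,2],60)];print("release depth",t.mean(0).round(1), np.percentile(X[:,2],[10,50,90,98]).round(1)); print("ray z87",onplane("wrist",[(u.mean(),v.mean())],87,st).round(1))
org=(hsv[...,0]>4)&(hsv[...,0]<14)&(hsv[...,1]>200)
o=org.copy();o[:,:105]=0;o[:,200:]=0;o[:148]=0;o[185:]=0
X=C[o&(d>0)]; X=X[X[:,2]>45]; print("trigger",X.min(0).round(1),X.max(0).round(1),len(X))
top=X[X[:,2]>50]; A=np.polyfit(top[:,0],top[:,1],1); print(A,"top z",np.median(top[:,2]))
# pads
for px in [(440,245),(440,275),(335,225),(370,230),(330,300)]:
    q=C[int(px[1]/1.55),int(px[0]/1.55)]; print(px,q.round(1))
np.save("Cclamp.npy",C)
E
```

```text
board corners [[ 417.9  142.3   12. ]
 [ 678.9  158.6   12. ]
 [ 699.9 -144.6   12. ]
 [ 427.5 -115.4   12. ]]
yaw 0.06216005816372184 261.49790729472915
yaw R edge 0.06905714548512872
strip L/R at rows [[ 616.6   -6.2   12. ]
 [ 675.5   -2.5   12. ]
 [ 624.7 -143.5   12. ]
 [ 683.9 -140.1   12. ]]
red px 203.9245283018868 126.76415094339623 424
release depth [543.   80.7  86.5] [84.3 85.7 86.8 87.4]
ray z87 [[543.6  81.5  87. ]]
trigger [430.1  17.6  46.2] [517.1  48.5  65.4] 663
[  0.26216222 -91.80448017] top z 54.236392443032884
(440, 245) [632.4  51.1  68.5]
(440, 275) [635.   27.7  61.8]
(335, 225) [555.3  61.2  69.3]
(370, 230) [580.4  59.5  71.4]
(330, 300) [550.2  -0.7  47.8]
```

```bash
python3 plan.py 480 340 240 0 1; python3 - <<'E'
from h import *
C=np.load("Cclamp.npy")
for u in (270,284,298):
    print(u,[(v,*C[v,u].round(1)[1:]) for v in range(168,188,2)])
E
```

```text
from [596.8  24.7 249.3] 0.0611 tilt 0.03
[[1.0,[-1.08,-3.58,0.1],0.007],[1.0,[-1.11,-3.57,0.1],0.007],[1.0,[-1.13,-3.56,0.1],0.007],[1.0,[-1.15,-3.55,0.1],0.007],[1.0,[-1.18,-3.55,0.1],0.007]]
[[1.0,[-1.2,-3.54,0.1],0.007],[1.0,[-1.23,-3.53,0.1],0.007],[1.0,[-1.25,-3.52,0.1],0.007],[1.0,[-1.27,-3.51,0.1],0.007]]
270 [(168, np.float64(38.8), np.float64(69.8)), (170, np.float64(36.2), np.float64(68.3)), (172, np.float64(33.6), np.float64(66.8)), (174, np.float64(30.3), np.float64(61.6)), (176, np.float64(28.1), np.float64(62.6)), (178, np.float64(25.6), np.float64(62.0)), (180, np.float64(22.9), np.float64(60.7)), (182, np.float64(10.0), np.float64(10.3)), (184, np.float64(7.7), np.float64(12.3)), (186, np.float64(4.4), np.float64(9.8))]
284 [(168, np.float64(39.8), np.float64(69.9)), (170, np.float64(37.3), np.float64(68.4)), (172, np.float64(34.8), np.float64(67.4)), (174, np.float64(31.3), np.float64(61.1)), (176, np.float64(28.8), np.float64(60.6)), (178, np.float64(26.8), np.float64(62.8)), (180, np.float64(24.3), np.float64(62.1)), (182, np.float64(11.3), np.float64(10.6)), (184, np.float64(8.4), np.float64(10.0)), (186, np.float64(5.6), np.float64(10.0))]
298 [(168, np.float64(40.7), np.float64(68.5)), (170, np.float64(38.5), np.float64(69.4)), (172, np.float64(35.9), np.float64(68.2)), (174, np.float64(32.1), np.float64(59.5)), (176, np.float64(30.1), np.float64(62.2)), (178, np.float64(27.5), np.float64(60.7)), (180, np.float64(25.2), np.float64(61.5)), (182, np.float64(12.8), np.float64(12.1)), (184, np.float64(9.8), np.float64(11.2)), (186, np.float64(7.2), np.float64(11.6))]
```

Request:
arm_command(
  steps=[
    [1,[-1.1,-3.6,0.1],0.007],
    [1,[-1.1,-3.6,0.1],0.007],
    [1,[-1.1,-3.6,0.1],0.007],
    [1,[-1.15,-3.6,0.1],0.007],
    [1,[-1.2,-3.5,0.1],0.007],
  ],
)

```text
clock: 2.88
eef_pos: [531.5, 200.9, 244.6]
eef_rot: [3.142, -0.0, 0.023]
wrist_force: [0.3, 0.6, 0.6]
finger_gap: 94.0
```

Request:
arm_command(
  steps=[
    [1,[-1.2,-3.5,0.1],0.007],
    [1,[-1.2,-3.5,0.1],0.007],
    [1,[-1.25,-3.5,0.1],0.007],
    [1,[-1.3,-3.5,0.1],0.007],
    [1,[0,0,0],0],
  ],
)

```text
clock: 3.3
eef_pos: [478.6, 343.5, 240.2]
eef_rot: [-3.141, 0.001, -0.0]
wrist_force: [-0.4, -0.1, -0.2]
finger_gap: 94.0
```

Request:
arm_command(
  steps=[
    [1,[0,0,0],0],
  ],
)

```text
clock: 3.38
eef_pos: [480.3, 340.3, 240.4]
eef_rot: [3.141, 0.0, -0.001]
wrist_force: [-0.5, -0.6, -0.6]
finger_gap: 93.8
```

```bash
python3 wl.py w_board
```

```text
3.3833 [480.3 340.3 240.4] [ 3.141e+00  0.000e+00 -1.000e-03] [-0.5 -0.6 -0.6] 93.8123192179023
```

View pics/w_board_b.png

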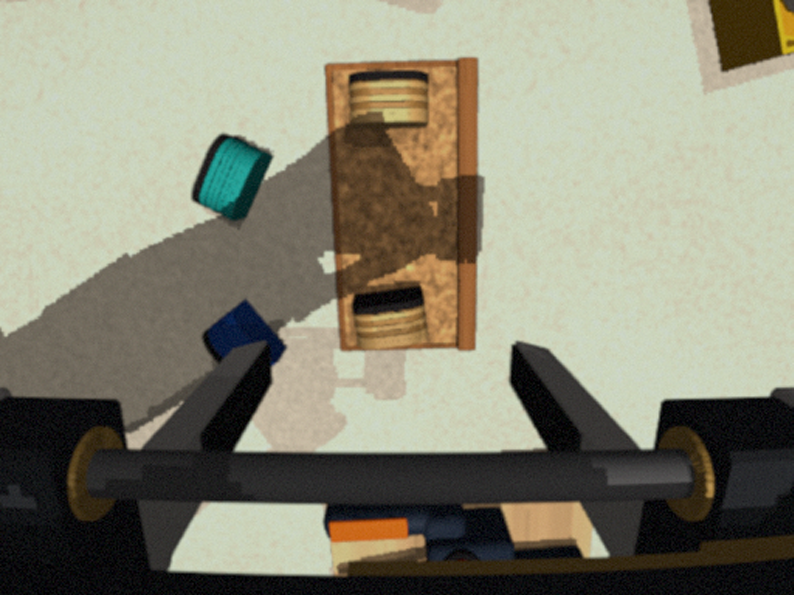

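```bash
cat > heels.py <<'E'
import sys,pickle
from h import *
n=sys.argv[1]; lo=float(sys.argv[2]); b=list(map(float,sys.argv[3:7]))
st,p,d=pickle.load(open(n+".pkl","rb")); C=cloud("wrist",d,st)
m=(d>0)&(C[...,2]>lo)&(C[...,2]<lo+60)&(C[...,0]>b[0])&(C[...,0]<b[1])&(C[...,1]>b[2])&(C[...,1]<b[3])
m=cv2.morphologyEx(m.astype(np.uint8),cv2.MORPH_OPEN,np.ones((3,3)))
k,L,S,_=cv2.connectedComponentsWithStats(m)
for i in range(1,k):
    if S[i,4]<150: continue
    X=C[L==i]; r=cv2.minAreaRect(X[:,:2].astype(np.float32)); col=np.median(p[L==i],0)
    bx=cv2.boxPoints(r); e=[bx[1]-bx[0],bx[2]-bx[1]]; e=max(e,key=np.linalg.norm); a=np.arctan2(e[1],e[0]); a=(a+np.pi/2)%np.pi-np.pi/2
    print("c",np.round(r[0],1),"size",np.round(r[1],1),"xaxis yaw",round(a,3),"ztop",np.percentile(X[:,2],[50,95]).round(1),"px",S[i,:4],"rgb",col,
     "trim x",np.percentile(X[:,0],[1,99]).round(1),"y",np.percentile(X[:,1],[1,99]).round(1))
E
python3 heels.py w_board 25 400 570 240 560
```

```text
c [480.  467.8] size [58.4 33.8] xaxis yaw 0.015 ztop [59.7 61.7] px [225  45  52  37] rgb [151. 117.  70.] trim x [451.8 508.6] y [450.8 484.6]
c [480.9 301.9] size [57.6 34.7] xaxis yaw 0.131 ztop [59.2 61.6] px [227 187  49  38] rgb [138. 105.  61.] trim x [452.6 508.8] y [283.8 321.9]
```

Two tan heels with dark rubber at wrist-view px (251,63) and (251,205), tops at z≈62, so both are on the board. Blue (157,215) and turquoise (150,113) are decoys. I take the near heel first.

```bash
python3 plan.py 480.8 301.9 16 0.131 1 36
```

```text
from [480.8 339.4 240.5] -0.0023 tilt 0.02
[[1.0,[0.0,0.54,3.21],-0.019],[1.0,[-0.01,0.54,3.21],-0.019],[1.0,[-0.02,0.53,3.21],-0.019],[1.0,[-0.03,0.53,3.21],-0.019],[1.0,[-0.04,0.53,3.21],-0.019]]
[[1.0,[-0.05,0.53,3.21],-0.019],[1.0,[-0.06,0.53,3.21],-0.019]]
```

Request:
arm_command(
  steps=[
    [1,[0,1.25,3.0],-0.044],
    [1,[-0.05,1.25,3.0],-0.044],
    [1,[-0.1,1.2,3.0],-0.044],
    [1,[0,0,3.0],0],
    [1,[0,0,3.0],0],
  ],
)

```text
clock: 3.85
eef_pos: [481.4, 300.7, 89.7]
eef_rot: [-3.142, -0.001, 0.127]
wrist_force: [0.4, 0.3, 0.1]
finger_gap: 94.2
```

Request:
arm_command(
  steps=[
    [1,[0,0,2.6],0],
    [1,[0,0,2.4],0],
    [1,[0,0,2.4],0],
    [1,[0,0,0],0],
    [1,[0,0,0],0],
  ],
)

```text
clock: 4.27
eef_pos: [480.8, 301.9, 16.4]
eef_rot: [3.141, 0.001, 0.129]
wrist_force: [0.2, 0.4, 0.9]
finger_gap: 93.9
```

```bash
python3 plan.py 480.8 301.9 16 0.131 1 36
```

```text
from [480.8 301.9  16.4] 0.1286 tilt 0.09
[[1.0,[0.0,-0.0,0.04],-0.002]]
```

Grip at 20 N.

Request:
arm_command(
  steps=[
    [0.3,[0,0,0],0],
    [0.3,[0,0,0],0],
    [0.3,[0,0,0],0],
    [0.3,[0,0,0],0],
    [0.3,[0,0,0],0],
  ],
  force=20,
)

```text
clock: 4.68
eef_pos: [480.6, 303.8, 17.1]
eef_rot: [-3.141, -0.001, 0.131]
wrist_force: [-0.2, 0.3, 0.2]
finger_gap: 64.3
```

Request:
arm_command(
  steps=[
    [0.3,[0,0,-1],0],
    [0.3,[0,0,-3],0],
    [0.3,[0,0,-3],0],
    [0.3,[0,0,-3],0],
    [0.3,[0,0,0],0],
  ],
)

```text
clock: 5.1
eef_pos: [482.3, 304.9, 123.1]
eef_rot: [-3.138, -0.008, 0.131]
wrist_force: [0.2, -0.2, 0.6]
finger_gap: 57.8
```

```bash
python3 wl.py g1
```

```text
5.1 [482.3 304.9 123.1] [-3.138 -0.008  0.131] [ 0.2 -0.2  0.6] 57.78674469770599
```

View pics/g1_b.png

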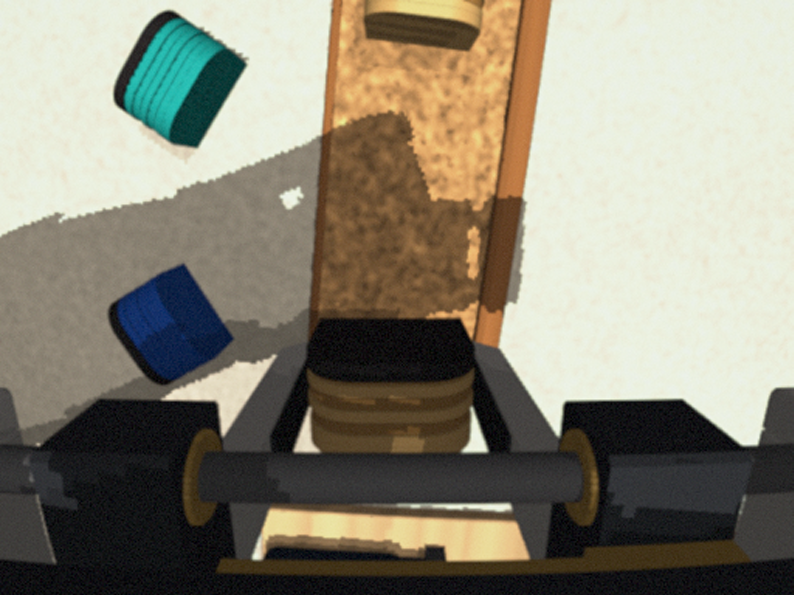

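```bash
cat > held.py <<'E'
import sys,pickle
from h import *
n=sys.argv[1]; st,p,d=pickle.load(open(n+".pkl","rb")); C=cloud("wrist",d,st)
R=Ro.from_euler("xyz",st["eef_rot"]).as_matrix(); T=(C-st["eef_pos"])@R
m=(d>0)&(abs(T[...,0])<26)&(abs(T[...,1])<40)&(T[...,2]>-50)&(T[...,2]<30)
X=T[m]; print("tool frame y",np.percentile(X[:,1],[1,99]).round(1),"z",np.percentile(X[:,2],[1,99]).round(1))
f=X[X[:,1]<np.percentile(X[:,1],10)+2]; print("face z",np.percentile(f[:,2],[1,99]).round(1), "x",np.percentile(f[:,0],[1,99]).round(1))
E
python3 held.py g1
```

```text
tool frame y [-15.4  16. ] z [-37.4  13.2]
face z [-37.1  14.6] x [-25.3  25.4]
```

```bash
python3 plan.py 645.6 3.0 123 0.063 0.3 36
```

```text
from [481.5 304.4 120.1] 0.1312 tilt 0.33
[[0.3,[1.23,3.2,-0.03],0.007],[0.3,[1.25,3.19,-0.03],0.007],[0.3,[1.28,3.19,-0.03],0.007],[0.3,[1.3,3.18,-0.03],0.007],[0.3,[1.32,3.17,-0.03],0.007]]
[[0.3,[1.34,3.16,-0.03],0.007],[0.3,[1.36,3.15,-0.03],0.007],[0.3,[1.38,3.14,-0.03],0.007],[0.3,[1.41,3.13,-0.03],0.007],[0.3,[1.43,3.12,-0.03],0.007]]
```

Request:
arm_command(
  steps=[
    [0.3,[1.2,3.2,-0.1],0.007],
    [0.3,[1.25,3.2,-0.1],0.007],
    [0.3,[1.3,3.2,-0.1],0.007],
    [0.3,[1.3,3.2,0],0.007],
    [0.3,[1.3,3.2,0],0.007],
  ],
)

```text
clock: 5.57
eef_pos: [562.1, 150.6, 118.6]
eef_rot: [3.141, 0.002, 0.096]
wrist_force: [1.0, 1.1, -1.5]
finger_gap: 57.8
```

Request:
arm_command(
  steps=[
    [0.3,[1.35,3.2,0],0.007],
    [0.3,[1.35,3.1,0],0.007],
    [0.3,[1.4,3.1,0],0.007],
    [0.3,[1.4,3.1,0],0.007],
    [0.3,[1.4,3.0,0],0.005],
  ],
)

```text
clock: 5.98
eef_pos: [643.6, 1.7, 118.3]
eef_rot: [-3.141, 0.002, 0.063]
wrist_force: [1.1, 1.6, -1.5]
finger_gap: 58.0
```

Request:
arm_command(
  steps=[
    [0.3,[0,0,0],0],
    [0.3,[0,0,0],0],
  ],
)

```text
clock: 6.15
eef_pos: [643.3, 1.9, 117.9]
eef_rot: [-3.141, 0.002, 0.061]
wrist_force: [0.4, 0.5, -1.8]
finger_gap: 57.8
```

```bash
python3 wl.py c1;python3 held.py c1; python3 plan.py 645.6 3 30 0.063 0.3 30
```

```text
6.15 [643.3   1.9 117.9] [-3.141e+00  2.000e-03  6.100e-02] [ 0.4  0.5 -1.8] 57.759771230592776
tool frame y [-15.5  15.9] z [-37.4  13. ]
face z [-37.   14.5] x [-25.3  25.4]
from [643.    3.2 118.2] 0.0622 tilt 0.12
[[0.3,[0.09,0.01,2.94],-0.0],[0.3,[0.09,0.01,2.94],-0.0],[0.3,[0.09,0.01,2.94],-0.0]]
```

View pics/c1_b.png

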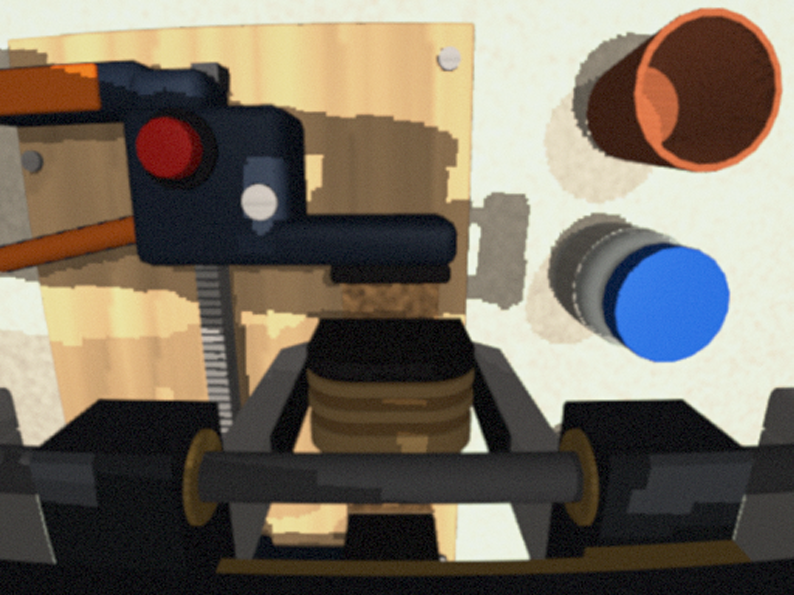

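The heel hangs upright at px (251,250), the fixed pad's edge is at ≈(252,182), and there is free strip between them.

```bash
python3 - <<'E'
from h import *; import pickle
st,p,d=pickle.load(open("c1.pkl","rb")); C=cloud("wrist",d,st)
for u in (222,252,282):
    print(u,[C[v,u].round(0).tolist() for v in range(174,200,3)])
    print([C[v,u].round(0).tolist() for v in range(206,212,3)])
# strip edges at row 190/1.55.. original
print(onplane("wrist",np.array([(340,300),(439,300)])/1.55,12,st).round(1))
E
```

```text
222 [[620.0, 28.0, 62.0], [620.0, 26.0, 62.0], [621.0, 24.0, 63.0], [616.0, 10.0, 12.0], [616.0, 7.0, 12.0], [616.0, 4.0, 11.0], [617.0, 1.0, 12.0], [617.0, -1.0, 12.0], [617.0, -5.0, 10.0]]
[[625.0, 16.0, 106.0], [625.0, 16.0, 112.0]]
252 [[643.0, 29.0, 62.0], [643.0, 27.0, 63.0], [643.0, 25.0, 61.0], [644.0, 12.0, 11.0], [644.0, 9.0, 12.0], [644.0, 6.0, 12.0], [644.0, 3.0, 11.0], [645.0, 0.0, 11.0], [645.0, -3.0, 12.0]]
[[644.0, 17.0, 105.0], [644.0, 17.0, 112.0]]
282 [[665.0, 31.0, 63.0], [666.0, 28.0, 61.0], [666.0, 26.0, 62.0], [672.0, 13.0, 11.0], [672.0, 11.0, 11.0], [672.0, 8.0, 11.0], [672.0, 5.0, 11.0], [673.0, 2.0, 11.0], [673.0, -1.0, 12.0]]
[[663.0, 18.0, 106.0], [662.0, 18.0, 112.0]]
[[ 6.142e+02 -1.000e-01  1.200e+01]
 [ 6.736e+02  3.500e+00  1.200e+01]]
```

Request:
arm_command(
  steps=[
    [0.3,[0.1,-0.2,3.0],0],
    [0.3,[0,0,3.0],0],
    [0.3,[0,0,2.0],0],
    [0.3,[0,0,1.0],0],
    [0.3,[0,0,0],0],
  ],
)

```text
clock: 6.62
eef_pos: [643.1, 6.5, 27.5]
eef_rot: [-3.141, 0.004, 0.064]
wrist_force: [0.1, -0.5, -1.8]
finger_gap: 57.8
```

```bash
python3 wl.py c2;python3 held.py c2; python3 plan.py 645.6 3 26.5 0.063 0.3 30
```

```text
6.6167 [643.1   6.5  27.5] [-3.141  0.004  0.064] [ 0.1 -0.5 -1.8] 57.8462044328789
tool frame y [-39.6  15. ] z [-42.4 -29.2]
face z [-42.9 -39.9] x [-25.5  25.5]
from [643.9   6.4  29. ] 0.0641 tilt 0.08
[[0.3,[0.15,0.35,0.25],0.001]]
```

Request:
arm_command(
  steps=[
    [0.3,[0,0,0.2],0],
    [0.3,[0,0,0],0],
    [0.8,[0,0,0],0],
    [0.8,[0,0,0],0],
    [0.8,[0,0,0],0],
  ],
)

```text
clock: 7.08
eef_pos: [644.7, 5.4, 28.1]
eef_rot: [3.141, -0.001, 0.063]
wrist_force: [-0.2, -0.3, -0.4]
finger_gap: 73.5
```

Request:
arm_command(
  steps=[
    [0.8,[0,0,0],0],
    [0.8,[0,0,-3],0],
    [0.8,[0,0,-4],0],
    [0.8,[0,0,-4],0],
    [0.8,[0,0,0],0],
  ],
)

```text
clock: 7.5
eef_pos: [647.4, 5.2, 146.3]
eef_rot: [3.14, -0.012, 0.063]
wrist_force: [1.0, -0.7, 0.8]
finger_gap: 75.4
```

```bash
python3 wl.py c3;python3 heels.py c3 22 600 700 -60 23; python3 plan.py 480 400 200 0.015 1
```

```text
7.5 [647.4   5.2 146.3] [ 3.14  -0.012  0.063] [ 1.  -0.7  0.8] 75.37047239921054
c [645.8   5.2] size [57.8 36.8] xaxis yaw 0.045 ztop [61.8 63.6] px [216 178  64  42] rgb [99. 73. 43.] trim x [618.4 673.5] y [-13.   22.3]
from [646.3   5.3 142.3] 0.063 tilt 0.46
[[1.0,[-1.18,-3.37,-0.48],0.004],[1.0,[-1.19,-3.37,-0.48],0.004],[1.0,[-1.2,-3.36,-0.48],0.004],[1.0,[-1.22,-3.36,-0.48],0.004],[1.0,[-1.23,-3.35,-0.48],0.004]]
[[1.0,[-1.24,-3.35,-0.48],0.004],[1.0,[-1.26,-3.34,-0.48],0.004],[1.0,[-1.27,-3.34,-0.48],0.004],[1.0,[-1.28,-3.33,-0.48],0.004],[1.0,[-1.3,-3.33,-0.48],0.004]]
[[1.0,[-1.31,-3.32,-0.48],0.004],[1.0,[-1.32,-3.31,-0.48],0.004]]
```

View pics/c3_b.png

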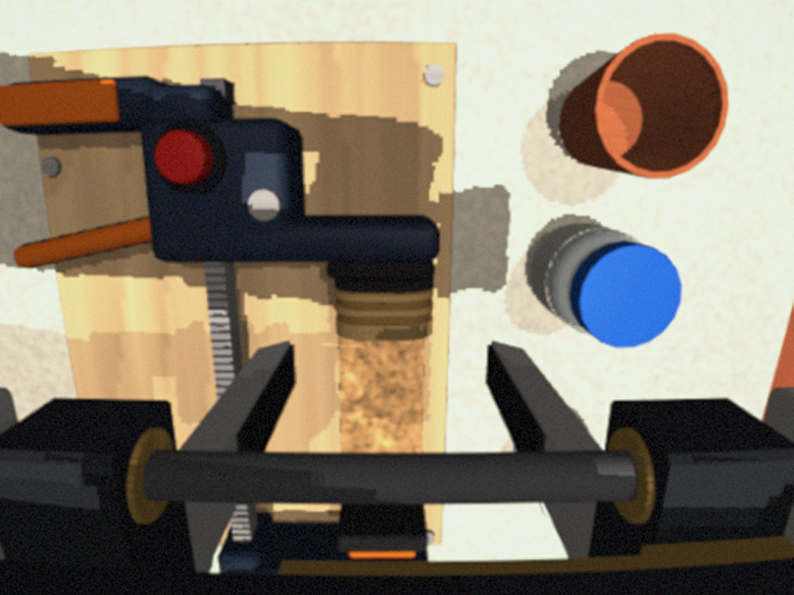

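Heel one stands upright against the fixed pad (px ≈(248,195)). Now the second heel, with a look first in case it was knocked.

Request:
arm_command(
  steps=[
    [1,[-1.2,-3.4,-0.5],0.004],
    [1,[-1.2,-3.4,-0.5],0.004],
    [1,[-1.2,-3.4,-0.5],0.004],
    [1,[-1.2,-3.4,-0.5],0.004],
    [1,[-1.2,-3.4,-0.5],0.004],
  ],
)

```text
clock: 7.97
eef_pos: [574.0, 173.1, 161.7]
eef_rot: [3.141, 0.001, 0.042]
wrist_force: [0.2, 1.0, 0.0]
finger_gap: 93.8
```

Request:
arm_command(
  steps=[
    [1,[-1.3,-3.4,-0.5],0.004],
    [1,[-1.3,-3.4,-0.5],0.004],
    [1,[-1.3,-3.3,-0.5],0.004],
    [1,[-1.3,-3.3,-0.5],0.004],
    [1,[-1.3,-3.3,-0.5],0.004],
  ],
)

```text
clock: 8.38
eef_pos: [503.1, 337.8, 186.7]
eef_rot: [3.141, 0.001, 0.023]
wrist_force: [1.2, 0.9, 0.2]
finger_gap: 94.0
```

Request:
arm_command(
  steps=[
    [1,[-1.3,-3.3,-0.5],0.004],
    [1,[-1.3,-3.3,0],0.004],
    [1,[0,0,0],0],
    [1,[0,0,0],0],
  ],
)

```text
clock: 8.72
eef_pos: [475.9, 403.0, 191.2]
eef_rot: [3.141, 0.001, 0.018]
wrist_force: [1.2, 0.6, -0.2]
finger_gap: 94.4
```

```bash
python3 wl.py b2;python3 heels.py b2 25 400 570 240 560; python3 plan.py 480 467.8 16 0.015 1
```

```text
8.7167 [475.9 403.  191.2] [3.141e+00 1.000e-03 1.800e-02] [ 1.2  0.6 -0.2] 94.39097633261574
c [511.3 558.7] size [ 9.4 30. ] xaxis yaw -0.247 ztop [43.7 51.1] px [274  23  32  16] rgb [19. 19. 20.] trim x [496.8 525.6] y [551.2 559.9]
c [479.8 467.7] size [58.  33.5] xaxis yaw 0.021 ztop [59.9 61.7] px [227 104  58  36] rgb [95. 73. 44.] trim x [452.1 507.4] y [451.1 484.3]
from [476.6 401.9 191.4] 0.0161 tilt 0.09
[[1.0,[0.09,-1.32,3.51],0.0],[1.0,[0.09,-1.32,3.51],0.0],[1.0,[0.09,-1.32,3.51],0.0],[1.0,[0.09,-1.32,3.51],0.0],[1.0,[0.09,-1.32,3.51],0.0]]
```

View pics/b2_b.png

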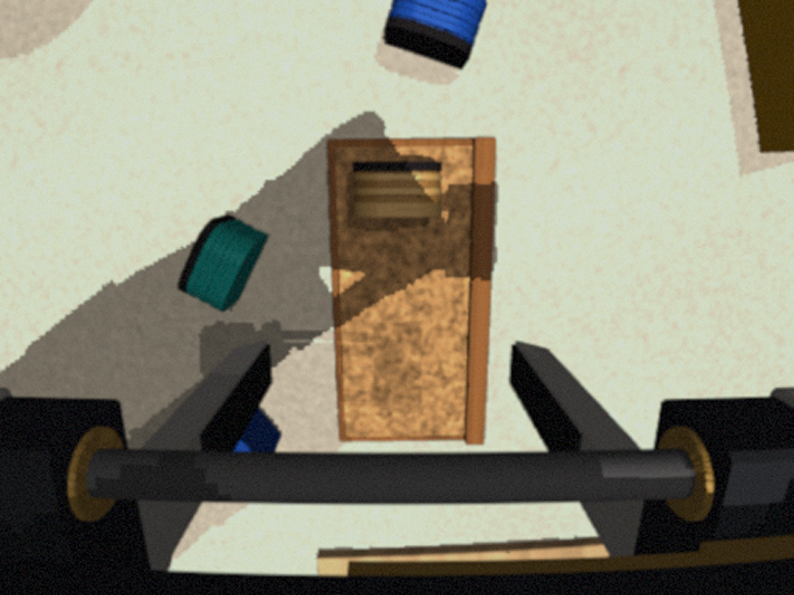

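The second heel (px (256,122)) has not moved.

Request:
arm_command(
  steps=[
    [1,[0.2,-3.3,1.5],-0.001],
    [1,[0.15,-3.3,3.0],-0.001],
    [1,[0,0,3.5],0],
    [1,[0,0,3.5],0],
    [1,[0,0,3.0],0],
  ],
)

```text
clock: 9.18
eef_pos: [479.5, 464.1, 46.3]
eef_rot: [3.14, 0.002, 0.016]
wrist_force: [0.4, -0.6, 0.1]
finger_gap: 94.2
```

Request:
arm_command(
  steps=[
    [1,[0,0,2.0],0],
    [1,[0,0,1.0],0],
    [1,[0,0,0],0],
    [1,[0,0,0],0],
  ],
)

```text
clock: 9.52
eef_pos: [480.1, 465.3, 20.1]
eef_rot: [-3.141, -0.0, 0.016]
wrist_force: [-0.2, 0.1, 1.2]
finger_gap: 94.1
```

```bash
python3 plan.py 480 467.8 16 0.018 1
```

```text
from [480.1 465.3  20.1] 0.016 tilt 0.03
[[1.0,[-0.01,-0.25,0.41],-0.002]]
```

Request:
arm_command(
  steps=[
    [1,[0,-0.25,0.3],0],
    [0.3,[0,0,0],0],
    [0.3,[0,0,0],0],
    [0.3,[0,0,0],0],
    [0.3,[0,0,0],0],
  ],
)

```text
clock: 9.93
eef_pos: [479.5, 468.4, 17.0]
eef_rot: [-3.141, -0.001, 0.017]
wrist_force: [-0.1, 0.2, -0.1]
finger_gap: 70.6
```

Request:
arm_command(
  steps=[
    [0.3,[0,0,0],0],
    [0.3,[0,0,0],0],
    [0.3,[0,0,0],0],
  ],
)

```text
clock: 10.18
eef_pos: [479.4, 468.3, 16.6]
eef_rot: [-3.141, -0.0, 0.017]
wrist_force: [0.0, -0.4, 1.3]
finger_gap: 57.7
```

Request:
arm_command(
  steps=[
    [0.3,[0,0,-1.5],0],
    [0.3,[0,0,-3],0],
    [0.3,[0,0,-3],0],
    [0.3,[0,0,-3],0],
    [0.3,[0,0,0],0],
  ],
)

```text
clock: 10.6
eef_pos: [481.1, 469.8, 129.5]
eef_rot: [-3.135, -0.008, 0.017]
wrist_force: [0.2, 0.8, -0.1]
finger_gap: 58.5
```

```bash
python3 wl.py g2;python3 held.py g2; python3 plan.py 648 -34 122 0.063 0.3 38
```

```text
10.6 [481.1 469.8 129.5] [-3.135 -0.008  0.017] [ 0.2  0.8 -0.1] 58.47953207083741
tool frame y [-16.8  11.3] z [-45.3   4.6]
face z [-44.9   5.9] x [-25.3  25.4]
from [480.4 469.2 126.1] 0.017 tilt 0.38
[[0.3,[1.14,3.61,0.03],-0.003],[0.3,[1.12,3.62,0.03],-0.003],[0.3,[1.11,3.62,0.03],-0.003],[0.3,[1.1,3.63,0.03],-0.003],[0.3,[1.09,3.63,0.03],-0.003]]
[[0.3,[1.08,3.63,0.03],-0.003],[0.3,[1.06,3.64,0.03],-0.003],[0.3,[1.05,3.64,0.03],-0.003],[0.3,[1.04,3.64,0.03],-0.003],[0.3,[1.03,3.65,0.03],-0.003]]
[[0.3,[1.02,3.65,0.03],-0.003],[0.3,[1.0,3.65,0.03],-0.003],[0.3,[0.99,3.66,0.03],-0.003],[0.3,[0.98,3.66,0.03],-0.003]]
```

Request:
arm_command(
  steps=[
    [0.3,[1.1,3.6,0],-0.003],
    [0.3,[1.1,3.6,0],-0.003],
    [0.3,[1.1,3.6,0],-0.003],
    [0.3,[1.1,3.6,0],-0.003],
    [0.3,[1.1,3.6,0],-0.003],
  ],
)

```text
clock: 11.07
eef_pos: [538.2, 287.7, 120.9]
eef_rot: [3.141, 0.001, 0.032]
wrist_force: [0.9, 0.4, -2.0]
finger_gap: 58.0
```

Request:
arm_command(
  steps=[
    [0.3,[1.1,3.65,0],-0.003],
    [0.3,[1.1,3.65,0],-0.003],
    [0.3,[1.1,3.65,0],-0.003],
    [0.3,[1.05,3.65,0],-0.003],
    [0.3,[1.05,3.65,0],-0.003],
  ],
)

```text
clock: 11.48
eef_pos: [599.2, 107.3, 120.9]
eef_rot: [3.141, 0.001, 0.047]
wrist_force: [0.4, 0.7, -2.4]
finger_gap: 57.8
```

Request:
arm_command(
  steps=[
    [0.3,[1.0,3.6,0],-0.004],
    [0.3,[1.0,3.6,0],-0.004],
    [0.3,[1.0,3.6,0],-0.004],
    [0.3,[1.0,3.6,0],-0.004],
    [0.3,[0,0,0],0],
  ],
)

```text
clock: 11.9
eef_pos: [647.5, -38.5, 120.5]
eef_rot: [3.141, 0.001, 0.058]
wrist_force: [0.2, 0.3, -1.9]
finger_gap: 58.0
```

Request:
arm_command(
  steps=[
    [0.3,[0,0,0],0],
    [0.3,[0,0,0],0],
  ],
)

```text
clock: 12.07
eef_pos: [646.4, -32.2, 120.8]
eef_rot: [-3.141, 0.001, 0.063]
wrist_force: [0.3, -0.0, -2.1]
finger_gap: 58.0
```

```bash
python3 wl.py c4;python3 held.py c4; python3 heels.py c4 40 600 700 -60 22; python3 plan.py 648 -34 22 0.063 0.3 38
```

```text
12.0667 [646.4 -32.2 120.8] [-3.141e+00  1.000e-03  6.300e-02] [ 0.3 -0.  -2.1] 58.03998616282302
tool frame y [-16.7  11.4] z [-45.2   4.6]
face z [-44.8   5.9] x [-25.3  25.4]
c [646.    4.9] size [57.9 36.5] xaxis yaw 0.048 ztop [61.8 63.5] px [217 136  72  49] rgb [104.  78.  46.] trim x [618.3 673.4] y [-13.1  21.7]
from [646.5 -31.6 121. ] 0.0637 tilt 0.06
[[0.3,[0.04,0.08,3.3],0.0],[0.3,[0.04,0.08,3.3],0.0],[0.3,[0.04,0.08,3.3],0.0]]
```

View pics/c4_b.png

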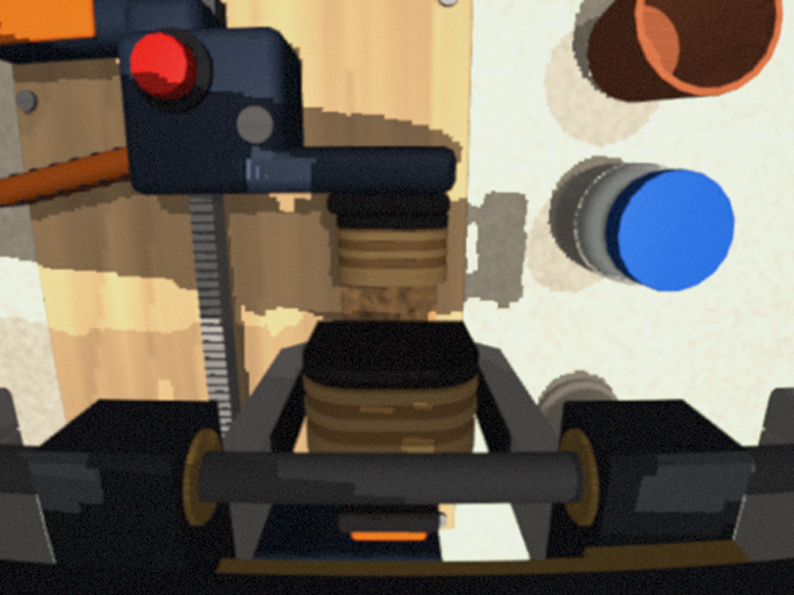

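Request:
arm_command(
  steps=[
    [0.3,[0.1,0.2,3.0],0],
    [0.3,[0,0,3.0],0],
    [0.3,[0,0,2.5],0],
    [0.3,[0,0,1.2],0],
    [0.3,[0,0,0],0],
  ],
)

```text
clock: 12.53
eef_pos: [646.5, -33.2, 21.7]
eef_rot: [-3.141, 0.005, 0.064]
wrist_force: [-0.0, 0.0, -2.0]
finger_gap: 58.1
```

```bash
python3 plan.py 648 -34 18.5 0.063 0.3 38; python3 -c "
from h import *;print(manip.read_state()['wrist_force'])"
```

```text
from [646.5 -33.2  21.7] 0.0644 tilt 0.27
[[0.3,[0.15,0.09,0.32],0.001]]
[-0.00966634  0.01404494 -2.01281988]
```

Request:
arm_command(
  steps=[
    [0.3,[0,0,0.3],0],
    [0.3,[0,0,0],0],
    [0.8,[0,0,0],0],
    [0.8,[0,0,0],0],
    [0.8,[0,0,0],0],
  ],
)

```text
clock: 12.95
eef_pos: [648.6, -34.4, 22.6]
eef_rot: [3.141, -0.002, 0.063]
wrist_force: [0.8, -1.3, -0.1]
finger_gap: 73.8
```

Request:
arm_command(
  steps=[
    [0.8,[0,0,0],0],
    [0.8,[0,0,-3],0],
    [0.8,[0,0,-4],0],
    [0.8,[0,0,-4],0],
    [0.8,[0,0,0],0],
  ],
)

```text
clock: 13.37
eef_pos: [651.1, -34.7, 140.5]
eef_rot: [3.14, -0.012, 0.063]
wrist_force: [0.9, -0.2, 1.0]
finger_gap: 75.2
```

```bash
python3 wl.py c5; python3 heels.py c5 25 600 700 -60 22; python3 plan.py 470 -40 140 0.063 0 38
```

```text
13.3667 [651.1 -34.7 140.5] [ 3.14  -0.012  0.063] [ 0.9 -0.2  1. ] 75.17167165722657
c [647.9 -14.3] size [59.4 75.4] xaxis yaw -1.507 ztop [61.7 63.5] px [212 131  69  90] rgb [101.  76.  44.] trim x [618.8 676.8] y [-51.2  21.3]
from [650.  -34.6 136.5] 0.063 tilt 0.47
[[0.0,[-3.6,-0.12,-0.07],-0.0],[0.0,[-3.6,-0.12,-0.07],-0.0],[0.0,[-3.6,-0.12,-0.07],-0.0],[0.0,[-3.6,-0.12,-0.07],-0.0],[0.0,[-3.6,-0.12,-0.07],-0.0]]
```

View pics/c5_b.png

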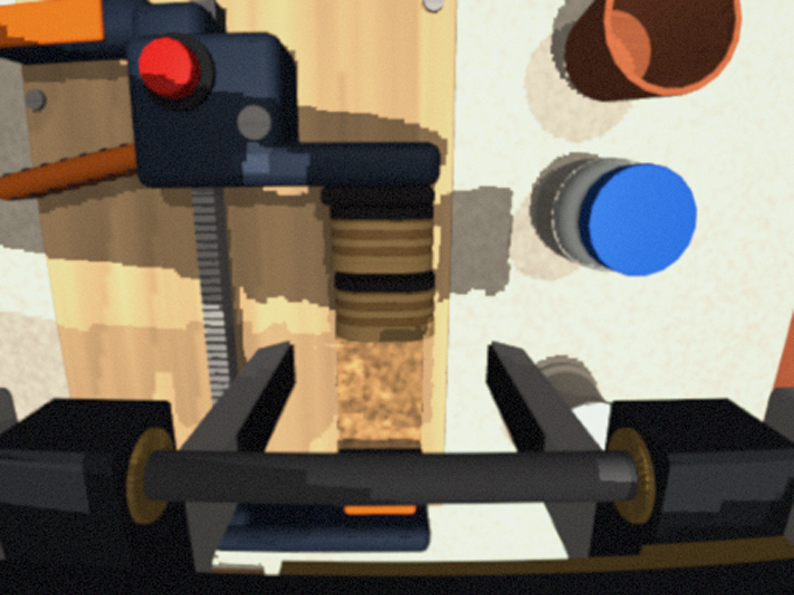

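Both heels stand in a row upright on the strip. Now the trigger, with shut fingers.

```bash
python3 plan.py 474 -2 130 0.063 0 38
```

```text
from [650.  -34.6 136.5] 0.063 tilt 0.47
[[0.0,[-3.47,-0.87,0.13],-0.0],[0.0,[-3.47,-0.87,0.13],-0.0],[0.0,[-3.47,-0.87,0.13],-0.0],[0.0,[-3.47,-0.87,0.13],-0.0],[0.0,[-3.47,-0.87,0.13],-0.0]]
```

Request:
arm_command(
  steps=[
    [0,[-3.4,-0.9,0],0],
    [0,[-3.5,-0.9,0],0],
    [0,[-3.5,-0.9,0],0],
    [0,[-3.4,-0.9,0],0],
    [0,[-3.4,-0.8,0],0],
  ],
)

```text
clock: 13.83
eef_pos: [471.4, -0.9, 130.5]
eef_rot: [-3.141, 0.001, 0.063]
wrist_force: [1.0, 0.8, 0.9]
finger_gap: 45.6
```

Request:
arm_command(
  steps=[
    [0,[0,0,2],0],
    [0,[0,0,3],0],
    [0,[0,0,3],0],
    [0,[0,0,1.5],0],
    [0,[0,0,0],0],
  ],
)

```text
clock: 14.25
eef_pos: [471.4, -1.2, 33.1]
eef_rot: [-3.141, 0.006, 0.063]
wrist_force: [-0.1, 0.2, -0.3]
finger_gap: 11.5
```

```bash
python3 wl.py t1; python3 plan.py 474 2 32 0.063 0 38
```

```text
14.25 [471.4  -1.2  33.1] [-3.141  0.006  0.063] [-0.1  0.2 -0.3] 11.536395678912804
from [472.5  -1.2  35. ] 0.0629 tilt 0.2
[[0.0,[0.17,-0.31,0.3],-0.0]]
```

View pics/t1_b.png

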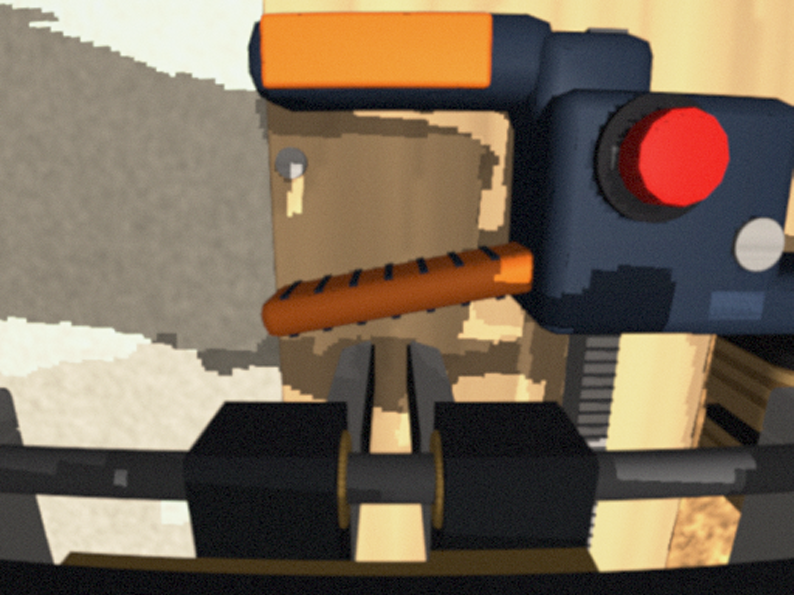

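Request:
arm_command(
  steps=[
    [0,[0,-1.6,0],0],
    [0,[0,-1.6,0],0],
    [0,[0,-1.6,0],0],
    [0,[0,-0.6,0],0],
    [0,[0,0,0],0],
  ],
)

```text
clock: 14.72
eef_pos: [470.0, 52.9, 37.3]
eef_rot: [3.14, 0.0, 0.064]
wrist_force: [-2.4, -6.9, -3.0]
finger_gap: 0.9
```

Request:
arm_command(
  steps=[
    [0,[0,-0.4,0],0],
    [0,[0,-0.4,0],0],
    [0,[0,0,0],0],
  ],
)

```text
clock: 14.97
eef_pos: [470.0, 55.7, 37.3]
eef_rot: [3.133, 0.0, 0.064]
wrist_force: [-0.4, -50.0, -3.3]
finger_gap: 0.7
```

```bash
python3 wl.py t2
```

```text
14.9667 [470.   55.7  37.3] [3.133 0.    0.064] [ -0.4 -50.   -3.3] 0.6647432655428197
```

View pics/t2_b.png

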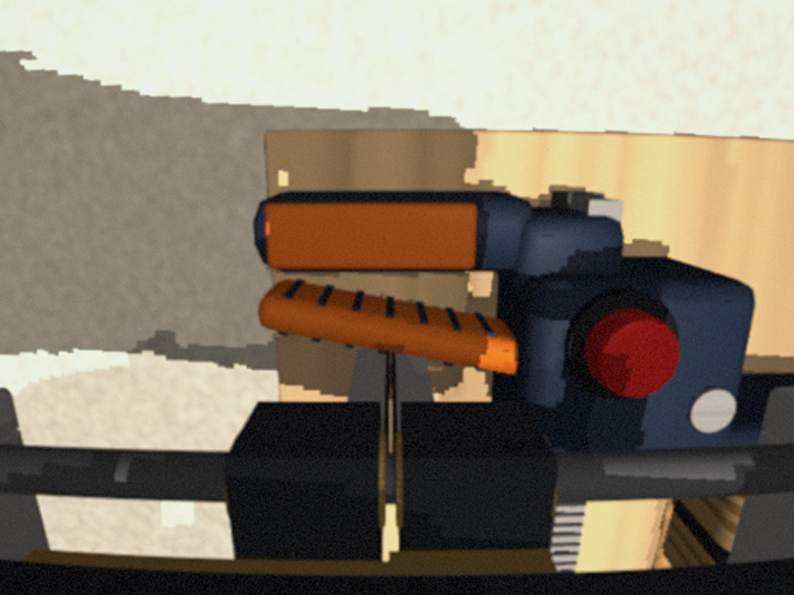

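Full stroke is at TCP y≈55.5. I overcommanded to 50 N, so the stroke gets shorter.

Request:
arm_command(
  steps=[
    [0,[0,2.7,0],0],
    [0,[0,2.6,0],0],
    [0,[0,0,0],0],
    [0,[0,0,0],0],
  ],
)

```text
clock: 15.35
eef_pos: [473.7, 6.9, 37.6]
eef_rot: [3.141, -0.002, 0.061]
wrist_force: [-0.9, -0.3, 0.2]
finger_gap: 0.3
```

Request:
arm_command(
  steps=[
    [0,[0,-2.5,0],0],
    [0,[0,-2.4,0],0],
    [0,[0,0,0],0],
    [0,[0,0,0],0],
  ],
)

```text
clock: 15.68
eef_pos: [470.1, 55.1, 37.2]
eef_rot: [3.137, -0.0, 0.065]
wrist_force: [-0.5, -26.8, 1.7]
finger_gap: 0.4
```

Request:
arm_command(
  steps=[
    [0,[0,2.5,0],0],
    [0,[0,2.4,0],0],
    [0,[0,0,0],0],
    [0,[0,0,0],0],
  ],
)

```text
clock: 16.02
eef_pos: [473.4, 7.8, 37.1]
eef_rot: [-3.142, -0.001, 0.062]
wrist_force: [1.0, 0.1, 0.1]
finger_gap: 0.5
```

```bash
python3 wl.py t3; python3 - <<'E'
from h import *
p,d=manip.camera("top"); cv2.imwrite("pics/t3top.png",cv2.resize(p[140:240,228:348,::-1],None,fx=6,fy=6,interpolation=2))
E
```

```text
16.0167 [473.4   7.8  37.1] [-3.142e+00 -1.000e-03  6.200e-02] [1.  0.1 0.1] 0.5444383522624675
```

View pics/t3_b.png

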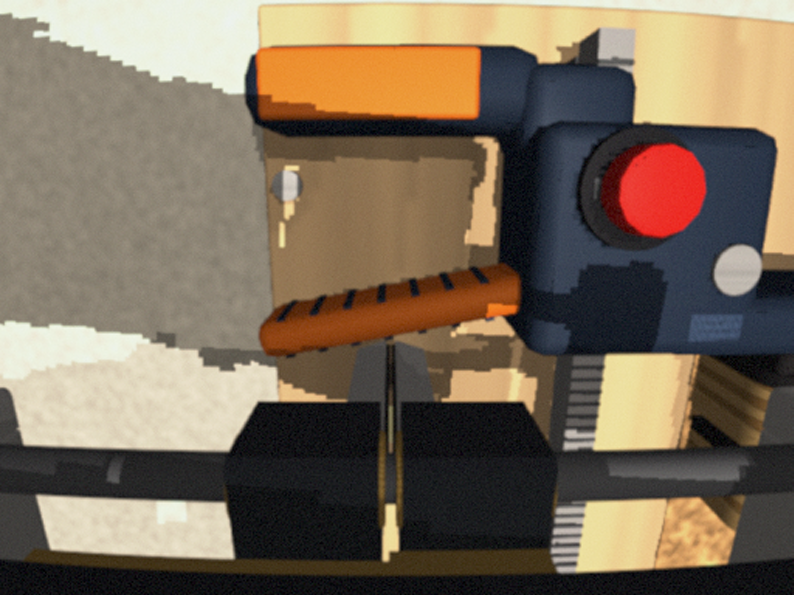

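View pics/t3top.png

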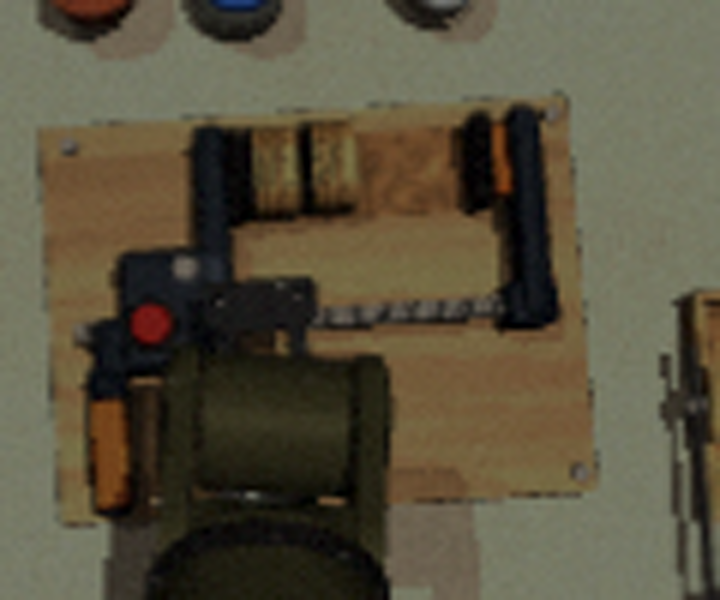

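The bar end now sticks out behind the head, so the ratchet works. More pushes.

Request:
arm_command(
  steps=[
    [0,[0,-2.5,0],0],
    [0,[0,-2.4,0],0],
    [0,[0,0,0],0],
    [0,[0,2.5,0],0],
    [0,[0,2.4,0],0],
  ],
)

```text
clock: 16.53
eef_pos: [473.1, 8.6, 36.7]
eef_rot: [3.141, -0.0, 0.066]
wrist_force: [-0.2, -0.2, 0.4]
finger_gap: 0.3
```

Request:
arm_command(
  steps=[
    [0,[0,0,0],0],
    [0,[0,-2.5,0],0],
    [0,[0,-2.4,0],0],
    [0,[0,0,0],0],
    [0,[0,0,0],0],
  ],
)

```text
clock: 16.95
eef_pos: [469.6, 55.2, 36.5]
eef_rot: [3.136, 0.001, 0.065]
wrist_force: [-2.4, -30.8, 1.6]
finger_gap: 0.5
```

Request:
arm_command(
  steps=[
    [0,[0,2.5,0],0],
    [0,[0,2.4,0],0],
    [0,[0,0,0],0],
    [0,[0,0,0],0],
  ],
)

```text
clock: 17.28
eef_pos: [473.1, 8.1, 36.6]
eef_rot: [-3.141, -0.0, 0.062]
wrist_force: [-0.5, 1.2, -0.0]
finger_gap: 0.6
```

Request:
arm_command(
  steps=[
    [0,[0,-2.5,0],0],
    [0,[0,-2.4,0],0],
    [0,[0,0,0],0],
    [0,[0,0,0],0],
  ],
)

```text
clock: 17.62
eef_pos: [469.4, 55.3, 36.3]
eef_rot: [3.136, 0.002, 0.066]
wrist_force: [-2.4, -31.5, 2.1]
finger_gap: 1.1
```

Request:
arm_command(
  steps=[
    [0,[0,2.5,0],0],
    [0,[0,2.4,0],0],
    [0,[0,0,0],0],
    [0,[0,0,0],0],
  ],
)

```text
clock: 17.95
eef_pos: [473.0, 8.4, 36.5]
eef_rot: [-3.141, 0.0, 0.063]
wrist_force: [-0.2, -0.3, -0.9]
finger_gap: 0.4
```

Request:
arm_command(
  steps=[
    [0,[0,-2.5,0],0],
    [0,[0,-2.4,0],0],
    [0,[0,0,0],0],
    [0,[0,0,0],0],
  ],
)

```text
clock: 18.28
eef_pos: [469.6, 55.3, 36.4]
eef_rot: [3.136, 0.001, 0.066]
wrist_force: [-0.9, -33.9, 1.6]
finger_gap: 0.4
```

Request:
arm_command(
  steps=[
    [0,[0,2.5,0],0],
    [0,[0,2.4,0],0],
    [0,[0,0,0],0],
    [0,[0,0,0],0],
  ],
)

```text
clock: 18.62
eef_pos: [473.0, 8.5, 36.5]
eef_rot: [-3.141, 0.0, 0.063]
wrist_force: [0.2, 1.2, 0.3]
finger_gap: 0.4
```

```bash
cat > jaw.py <<'E'
import sys
from h import *
p,d=manip.camera("top"); C=cloud("top",d)
cv2.imwrite(f"pics/{sys.argv[1]}.png",cv2.resize(p[140:240,228:348,::-1],None,fx=6,fy=6,interpolation=2))
o=np.array([552.4,-42.0]);c,s=np.cos(.063),np.sin(.063)
q=C[...,:2]-o; X=q[...,0]*c+q[...,1]*s; Y=-q[...,0]*s+q[...,1]*c
m=(d>0)&(X>75)&(X<118)&(Y>-150)&(Y<62)
# height profile along clamp y
for y in range(-145,60,5):
    k=m&(Y>=y)&(Y<y+5)
    print(y,int(np.median(C[k][:,2])) if k.sum() else None,end="; ")
print(manip.read_state()["clock"])
E
python3 jaw.py j1
```

```text
-145 13; -140 12; -135 11; -130 11; -125 13; -120 12; -115 11; -110 14; -105 12; -100 66; -95 69; -90 67; -85 69; -80 63; -75 54; -70 56; -65 62; -60 62; -55 57; -50 11; -45 12; -40 13; -35 13; -30 13; -25 13; -20 14; -15 64; -10 62; -5 64; 0 62; 5 64; 10 62; 15 58; 20 16; 25 63; 30 63; 35 63; 40 62; 45 64; 50 62; 55 59; 18.6667
```

View pics/j1.png

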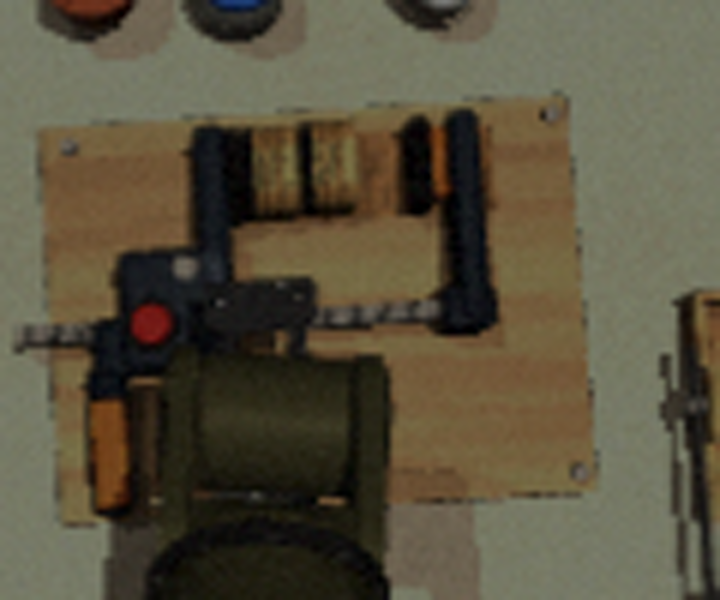

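Request:
arm_command(
  steps=[
    [0,[0,-2.5,0],0],
    [0,[0,-2.4,0],0],
    [0,[0,0,0],0],
    [0,[0,0,0],0],
  ],
)

```text
clock: 19.0
eef_pos: [469.5, 55.2, 36.3]
eef_rot: [3.136, 0.001, 0.066]
wrist_force: [-2.0, -33.8, 0.7]
finger_gap: 0.5
```

Request:
arm_command(
  steps=[
    [0,[0,2.5,0],0],
    [0,[0,2.4,0],0],
    [0,[0,0,0],0],
    [0,[0,0,0],0],
  ],
)

```text
clock: 19.33
eef_pos: [473.0, 8.4, 36.4]
eef_rot: [-3.141, 0.0, 0.063]
wrist_force: [-0.3, 0.9, -0.1]
finger_gap: 0.3
```

Request:
arm_command(
  steps=[
    [0,[0,-2.5,0],0],
    [0,[0,-2.4,0],0],
    [0,[0,0,0],0],
    [0,[0,0,0],0],
  ],
)

```text
clock: 19.67
eef_pos: [469.1, 55.4, 36.3]
eef_rot: [3.136, 0.002, 0.066]
wrist_force: [-5.0, -33.0, 3.5]
finger_gap: 0.2
```

Request:
arm_command(
  steps=[
    [0,[0,2.5,0],0],
    [0,[0,2.4,0],0],
    [0,[0,0,0],0],
    [0,[0,0,0],0],
  ],
)

```text
clock: 20.0
eef_pos: [473.0, 8.5, 36.4]
eef_rot: [-3.141, 0.0, 0.063]
wrist_force: [-0.3, 0.3, 0.2]
finger_gap: 0.2
```

Request:
arm_command(
  steps=[
    [0,[0,-2.5,0],0],
    [0,[0,-2.4,0],0],
    [0,[0,0,0],0],
    [0,[0,0,0],0],
  ],
)

```text
clock: 20.33
eef_pos: [469.9, 55.2, 36.3]
eef_rot: [3.136, 0.0, 0.066]
wrist_force: [1.5, -35.2, -0.1]
finger_gap: 0.5
```

Request:
arm_command(
  steps=[
    [0,[0,2.5,0],0],
    [0,[0,2.4,0],0],
    [0,[0,0,0],0],
    [0,[0,0,0],0],
  ],
)

```text
clock: 20.67
eef_pos: [473.0, 8.6, 36.4]
eef_rot: [-3.141, 0.0, 0.063]
wrist_force: [-0.1, 0.1, -0.2]
finger_gap: 0.4
```

```bash
python3 jaw.py j2
```

```text
-145 11; -140 11; -135 11; -130 11; -125 12; -120 13; -115 11; -110 15; -105 12; -100 14; -95 10; -90 13; -85 13; -80 11; -75 65; -70 68; -65 69; -60 69; -55 67; -50 54; -45 56; -40 61; -35 63; -30 56; -25 13; -20 12; -15 63; -10 63; -5 61; 0 63; 5 61; 10 63; 15 60; 20 17; 25 64; 30 64; 35 63; 40 64; 45 64; 50 64; 55 61; 20.7167
```

View pics/j2.png

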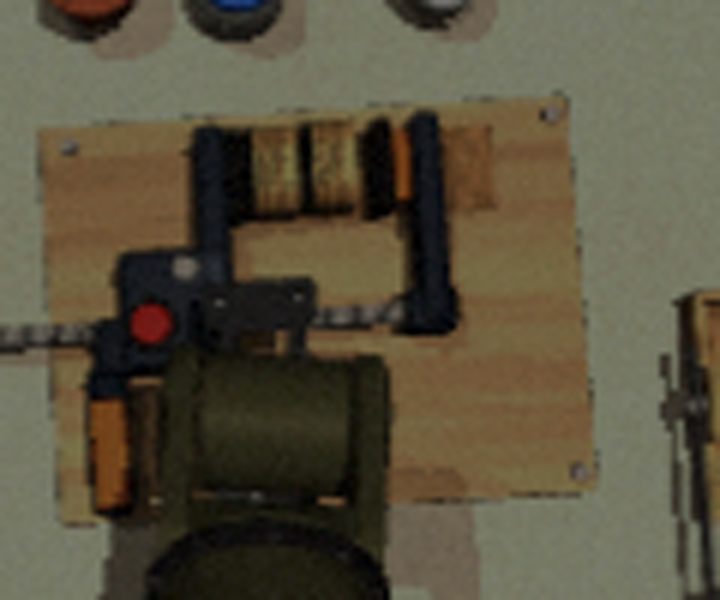

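Request:
arm_command(
  steps=[
    [0,[0,-2.5,0],0],
    [0,[0,-2.4,0],0],
    [0,[0,0,0],0],
    [0,[0,0,0],0],
  ],
)

```text
clock: 21.05
eef_pos: [469.7, 55.2, 36.3]
eef_rot: [3.136, 0.001, 0.066]
wrist_force: [-0.2, -33.3, 0.3]
finger_gap: 0.2
```

Request:
arm_command(
  steps=[
    [0,[0,2.5,0],0],
    [0,[0,2.4,0],0],
    [0,[0,0,0],0],
    [0,[0,0,0],0],
  ],
)

```text
clock: 21.38
eef_pos: [473.0, 8.4, 36.4]
eef_rot: [-3.141, 0.0, 0.063]
wrist_force: [-0.6, 0.3, 0.2]
finger_gap: 0.5
```

Request:
arm_command(
  steps=[
    [0,[0,-2.5,0],0],
    [0,[0,-2.4,0],0],
    [0,[0,0,0],0],
    [0,[0,0,0],0],
  ],
)

```text
clock: 21.72
eef_pos: [469.0, 55.4, 36.4]
eef_rot: [3.136, 0.002, 0.066]
wrist_force: [-5.7, -34.4, 6.1]
finger_gap: 0.7
```

```bash
python3 jaw.py j3; python3 wl.py t4
```

```text
-145 12; -140 11; -135 12; -130 11; -125 11; -120 12; -115 11; -110 15; -105 11; -100 11; -95 12; -90 11; -85 11; -80 13; -75 13; -70 13; -65 15; -60 63; -55 70; -50 72; -45 68; -40 68; -35 58; -30 55; -25 63; -20 62; -15 61; -10 63; -5 63; 0 64; 5 63; 10 63; 15 62; 20 64; 25 65; 30 63; 35 62; 40 62; 45 64; 50 63; 55 63; 21.7667
21.7667 [469.1  55.3  36.4] [3.137e+00 2.000e-03 6.500e-02] [ -5.4 -31.8   6.3] 0.5127226124070345
```

View pics/j3.png

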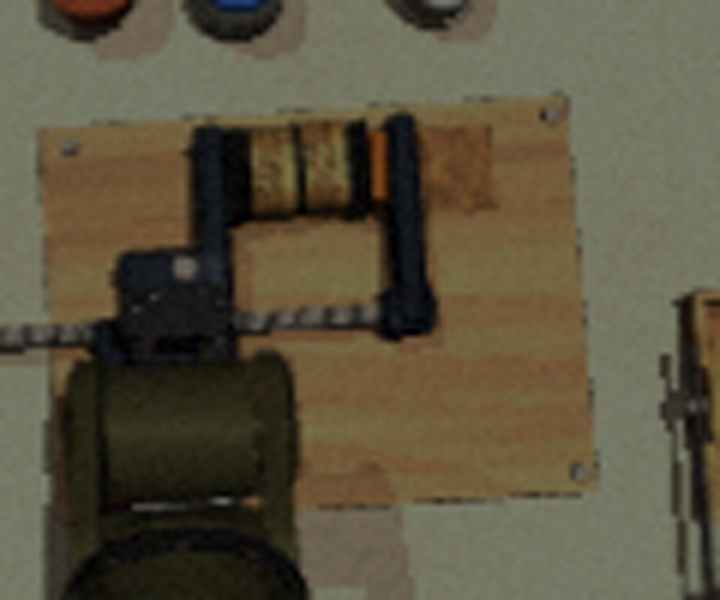

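View pics/t4_b.png

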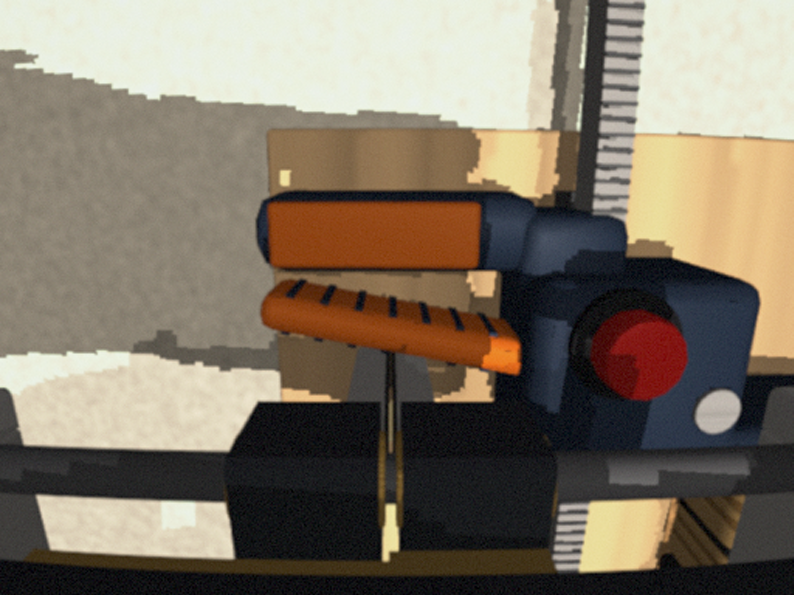

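Request:
arm_command(
  steps=[
    [0,[0,2.5,0],0],
    [0,[0,2.4,0],0],
    [0,[0,0,-2],0],
    [0,[0,0,-3.5],0],
    [0,[0,0,-3.5],0],
  ],
)

```text
clock: 22.23
eef_pos: [472.2, 9.2, 126.9]
eef_rot: [-3.141, 0.003, 0.064]
wrist_force: [0.7, 0.0, 0.5]
finger_gap: 0.5
```

```bash
python3 plan.py 640 -80 130 0.063 0 38
```

```text
from [472.2   9.2 126.9] 0.0639 tilt 0.15
[[0.0,[2.7,1.66,-0.05],0.0],[0.0,[2.7,1.66,-0.05],0.0],[0.0,[2.7,1.66,-0.05],0.0],[0.0,[2.7,1.66,-0.05],0.0],[0.0,[2.7,1.66,-0.05],0.0]]
[[0.0,[2.7,1.66,-0.05],0.0]]
```

Request:
arm_command(
  steps=[
    [0,[3.2,2.0,-0.1],0],
    [0,[3.2,2.0,-0.1],0],
    [0,[3.2,2.0,-0.1],0],
    [0,[3.3,2.0,-0.1],0],
    [0,[3.3,2.0,-0.1],0],
  ],
)

```text
clock: 22.65
eef_pos: [642.6, -80.4, 131.4]
eef_rot: [-3.141, 0.0, 0.065]
wrist_force: [0.6, 0.4, 0.2]
finger_gap: 0.5
```

Request:
arm_command(
  steps=[
    [0,[0,0,0],0],
    [0,[0,0,0],0],
    [0,[0,0,0],0],
  ],
)

```text
clock: 22.9
eef_pos: [640.6, -80.0, 130.8]
eef_rot: [-3.141, 0.001, 0.064]
wrist_force: [0.4, 0.2, -0.0]
finger_gap: 0.6
```

```bash
python3 wl.py j4
```

```text
22.9 [640.6 -80.  130.8] [-3.141e+00  1.000e-03  6.400e-02] [ 0.4  0.2 -0. ] 0.6381814403148348
```

View pics/j4_b.png

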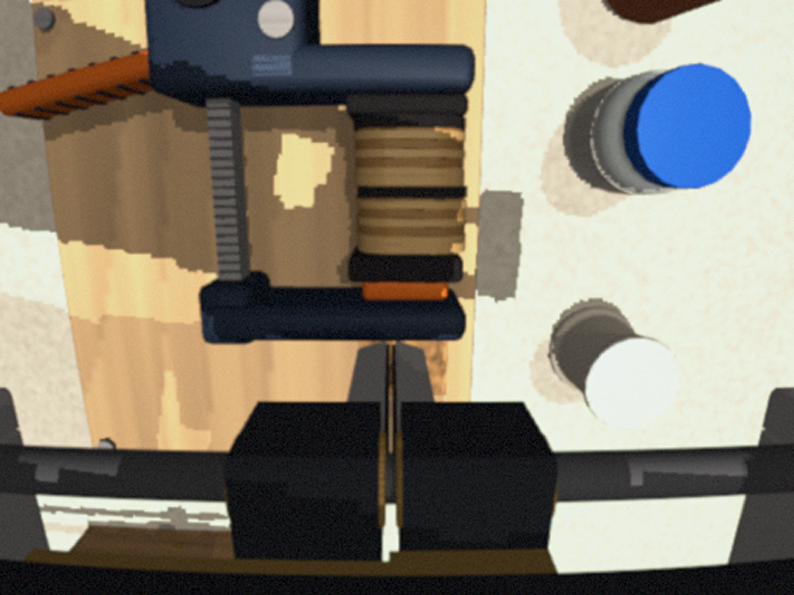

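```bash
python3 - <<'E'
from h import *; import pickle
o=np.array([552.4,-42.0]);c,s=np.cos(.063),np.sin(.063)
for n in ("w_clamp","c3","c4","c5","j4"):
    st,p,d=pickle.load(open(n+".pkl","rb")); C=cloud("wrist",d,st)
    q=C[...,:2]-o; X=q[...,0]*c+q[...,1]*s; Y=-q[...,0]*s+q[...,1]*c
    m=(d>0)&(X>70)&(X<122)&(Y>-160)&(Y<-5)&(C[...,2]<80)
    hsv=cv2.cvtColor(p,cv2.COLOR_RGB2HSV)
    og=m&(hsv[...,0]>3)&(hsv[...,0]<13)&(hsv[...,1]>210)
    body=m&(C[...,2]>66); pad=m&(C[...,2]>57)&(C[...,2]<66)&(hsv[...,2]<60)
    for nm,k in (("orange",og),("body",body),("pad",pad)):
        if k.sum()>20: print(n,nm,k.sum(),"Y",np.percentile(Y[k],[2,50,98]).round(1),"z",np.median(C[k][:,2]).round(1))
E
```

```text
w_clamp body 433 Y [-153.8 -144.5 -137. ] z 68.3
w_clamp pad 33 Y [-138.9 -137.5 -137. ] z 65.5
c3 orange 45 Y [-137.  -134.8 -110.8] z 53.4
c3 pad 628 Y [-122.2 -114.6 -110.3] z 61.4
c4 orange 77 Y [-136.9 -134.5 -131. ] z 54.0
c4 body 147 Y [-139.3 -138.1 -136.1] z 66.8
c4 pad 1238 Y [-137.9 -118.7 -110.7] z 61.6
c5 orange 46 Y [-136.9 -134.8 -130.6] z 53.9
c5 body 801 Y [-154.2 -144.3 -137.5] z 68.4
c5 pad 433 Y [-138.7 -136.7 -122.1] z 62.2
j4 orange 377 Y [-35.3 -31.5 -26.6] z 54.6
j4 body 1334 Y [-54.4 -45.5 -37.7] z 68.4
j4 pad 1374 Y [-37.6 -19.2 -11.5] z 61.7
```

Jaw has advanced about 100 mm and the pad is not yet pushed in, so one more full push is needed.

Request:
arm_command(
  steps=[
    [0,[-3.2,-2.0,0.1],0],
    [0,[-3.2,-2.0,0.1],0],
    [0,[-3.2,-2.0,0.1],0],
    [0,[-3.3,-2.0,0.1],0],
    [0,[-3.3,-2.0,0.1],0],
  ],
)

```text
clock: 23.37
eef_pos: [470.3, 9.3, 126.7]
eef_rot: [-3.142, -0.001, 0.064]
wrist_force: [0.9, 0.6, 0.4]
finger_gap: 0.3
```

Request:
arm_command(
  steps=[
    [0,[0,0,0],0],
    [0,[0,0,3.5],0],
    [0,[0,0,3.5],0],
    [0,[0,0,2.0],0],
    [0,[0,0,0],0],
  ],
)

```text
clock: 23.78
eef_pos: [470.4, 8.5, 33.6]
eef_rot: [-3.141, 0.005, 0.064]
wrist_force: [-0.6, 0.5, -0.3]
finger_gap: 0.6
```

Request:
arm_command(
  steps=[
    [0,[0,-2.5,0],0],
    [0,[0,-2.4,0],0],
    [0,[0,0,0],0],
    [0,[0,0,0],0],
  ],
)

```text
clock: 24.12
eef_pos: [468.9, 54.9, 37.0]
eef_rot: [3.137, 0.002, 0.065]
wrist_force: [-0.7, -23.6, -11.8]
finger_gap: 0.5
```

```bash
python3 wl.py t5
```

```text
24.1167 [468.9  54.9  37. ] [3.137e+00 2.000e-03 6.500e-02] [ -0.7 -23.6 -11.8] 0.535985275234872
```

View pics/t5_b.png

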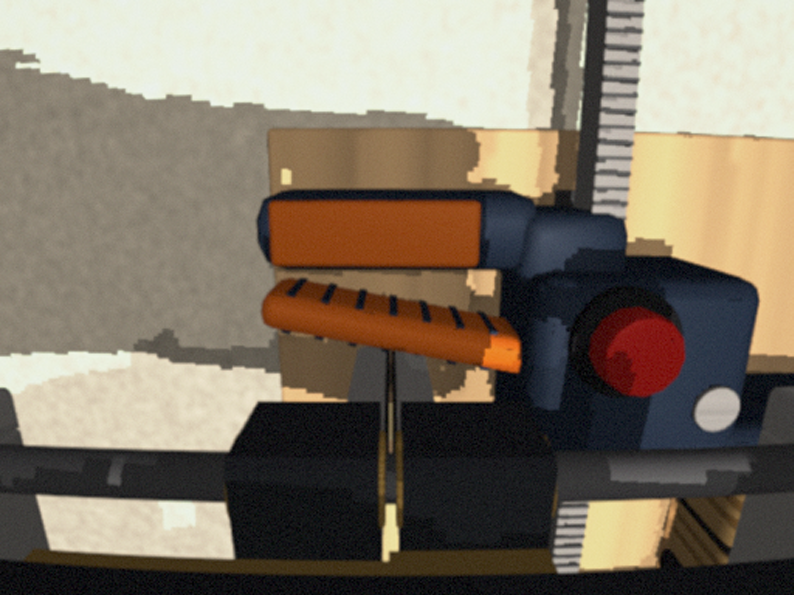

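Request:
arm_command(
  steps=[
    [0,[0,-0.2,0],0],
    [0,[0,0,0],0],
    [0,[0,0,0],0],
    [0,[0,2.6,0],0],
    [0,[0,2.5,0],0],
  ],
)

```text
clock: 24.58
eef_pos: [473.3, 7.6, 38.2]
eef_rot: [3.141, -0.002, 0.065]
wrist_force: [1.0, -0.5, 0.0]
finger_gap: 0.0
```

Request:
arm_command(
  steps=[
    [0,[0,0,-2],0],
    [0,[0,0,-3.5],0],
    [0,[0,0,-3.5],0],
    [0,[3.2,2.0,0],0],
    [0,[3.2,2.0,0],0],
  ],
)

```text
clock: 25.0
eef_pos: [541.3, -27.9, 132.4]
eef_rot: [3.14, -0.009, 0.065]
wrist_force: [1.1, 0.6, 0.2]
finger_gap: 0.5
```

Request:
arm_command(
  steps=[
    [0,[3.2,2.0,0],0],
    [0,[3.3,2.0,0],0],
    [0,[3.3,2.0,0],0],
    [0,[0,0,0],0],
    [0,[0,0,0],0],
  ],
)

```text
clock: 25.42
eef_pos: [641.5, -82.1, 127.2]
eef_rot: [3.142, -0.0, 0.062]
wrist_force: [-0.6, 0.3, -0.3]
finger_gap: 0.7
```

```bash
python3 wl.py j5; cat > pad.py <<'E'
import sys
from h import *; import pickle
o=np.array([552.4,-42.0]);c,s=np.cos(.063),np.sin(.063)
for n in sys.argv[1:]:
    st,p,d=pickle.load(open(n+".pkl","rb")); C=cloud("wrist",d,st)
    q=C[...,:2]-o; X=q[...,0]*c+q[...,1]*s; Y=-q[...,0]*s+q[...,1]*c
    m=(d>0)&(X>70)&(X<122)&(Y>-160)&(Y<-5)&(C[...,2]<80)
    hsv=cv2.cvtColor(p,cv2.COLOR_RGB2HSV)
    og=m&(hsv[...,0]>3)&(hsv[...,0]<13)&(hsv[...,1]>210)
    body=m&(C[...,2]>66); pad=m&(C[...,2]>57)&(C[...,2]<66)&(hsv[...,2]<60)
    for nm,k in (("orange",og),("body",body),("pad",pad)):
        if k.sum()>20: print(n,nm,k.sum(),"Y",np.percentile(Y[k],[2,50,98]).round(1),"z",np.median(C[k][:,2]).round(1))
E
python3 pad.py j5
```

```text
25.4167 [641.5 -82.1 127.2] [ 3.142 -0.     0.062] [-0.6  0.3 -0.3] 0.7440452896304022
j5 orange 287 Y [-31.4 -28.6 -24.6] z 54.9
j5 body 1400 Y [-49.5 -40.7 -33. ] z 68.4
j5 pad 1268 Y [-32.8 -18.1 -10.6] z 61.8
```

View pics/j5_b.png

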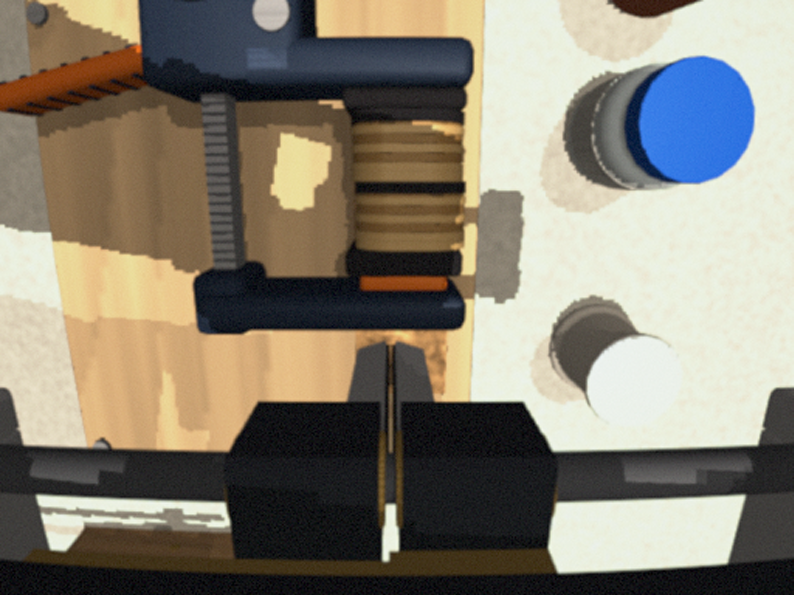

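Now about 4 mm of pad compression, so one more tooth.

Request:
arm_command(
  steps=[
    [0,[-3.2,-2.0,0],0],
    [0,[-3.2,-2.0,0],0],
    [0,[-3.2,-2.0,0],0],
    [0,[-3.3,-2.0,0],0],
    [0,[-3.3,-2.0,0],0],
  ],
)

```text
clock: 25.88
eef_pos: [470.2, 9.1, 127.5]
eef_rot: [3.142, -0.002, 0.064]
wrist_force: [1.0, 0.4, 1.2]
finger_gap: 0.4
```

Request:
arm_command(
  steps=[
    [0,[0,0,0],0],
    [0,[0,0,3.5],0],
    [0,[0,0,3.5],0],
    [0,[0,0,2.0],0],
    [0,[0,0,0],0],
  ],
)

```text
clock: 26.3
eef_pos: [470.4, 8.4, 34.3]
eef_rot: [-3.141, 0.004, 0.064]
wrist_force: [0.0, 1.0, -0.4]
finger_gap: 0.7
```

Request:
arm_command(
  steps=[
    [0,[0,-2.5,0],0],
    [0,[0,-2.4,0],0],
    [0,[0,0,0],0],
    [0,[0,0,0],0],
  ],
)

```text
clock: 26.63
eef_pos: [468.8, 54.9, 37.5]
eef_rot: [3.137, 0.002, 0.065]
wrist_force: [-1.2, -23.1, -12.3]
finger_gap: 0.5
```

Request:
arm_command(
  steps=[
    [0,[0,-0.2,0],0],
    [0,[0,0,0],0],
    [0,[0,0,0],0],
  ],
)

```text
clock: 26.88
eef_pos: [468.8, 55.5, 37.5]
eef_rot: [3.136, 0.002, 0.063]
wrist_force: [-0.4, -34.2, -12.0]
finger_gap: 0.5
```

Request:
arm_command(
  steps=[
    [0,[0,2.6,0],0],
    [0,[0,2.5,0],0],
    [0,[0,0,-2],0],
    [0,[0,0,-3.5],0],
    [0,[0,0,-3.5],0],
  ],
)

```text
clock: 27.3
eef_pos: [472.2, 7.7, 129.5]
eef_rot: [-3.142, -0.0, 0.063]
wrist_force: [0.7, 0.7, 0.9]
finger_gap: 0.3
```

Request:
arm_command(
  steps=[
    [0,[3.2,2.0,0],0],
    [0,[3.2,2.0,0],0],
    [0,[3.2,2.0,0],0],
    [0,[3.3,2.0,0],0],
    [0,[3.3,2.0,0],0],
  ],
)

```text
clock: 27.72
eef_pos: [642.3, -82.4, 129.8]
eef_rot: [3.141, -0.003, 0.064]
wrist_force: [0.4, 0.4, 0.1]
finger_gap: 0.4
```

Request:
arm_command(
  steps=[
    [0,[0,0,0],0],
    [0,[0,0,0],0],
  ],
)

```text
clock: 27.88
eef_pos: [641.4, -82.2, 127.8]
eef_rot: [3.141, -0.001, 0.062]
wrist_force: [0.2, 0.3, -0.0]
finger_gap: 0.5
```

```bash
python3 wl.py j6; python3 pad.py j6
```

```text
27.8833 [641.4 -82.2 127.8] [ 3.141e+00 -1.000e-03  6.200e-02] [ 0.2  0.3 -0. ] 0.47299292035388435
j6 orange 78 Y [-26.6 -25.4 -22.7] z 55.0
j6 body 1405 Y [-44.8 -36.2 -28.5] z 68.4
j6 pad 1271 Y [-28.2 -17.7 -10.6] z 61.8
```

View pics/j6_b.png

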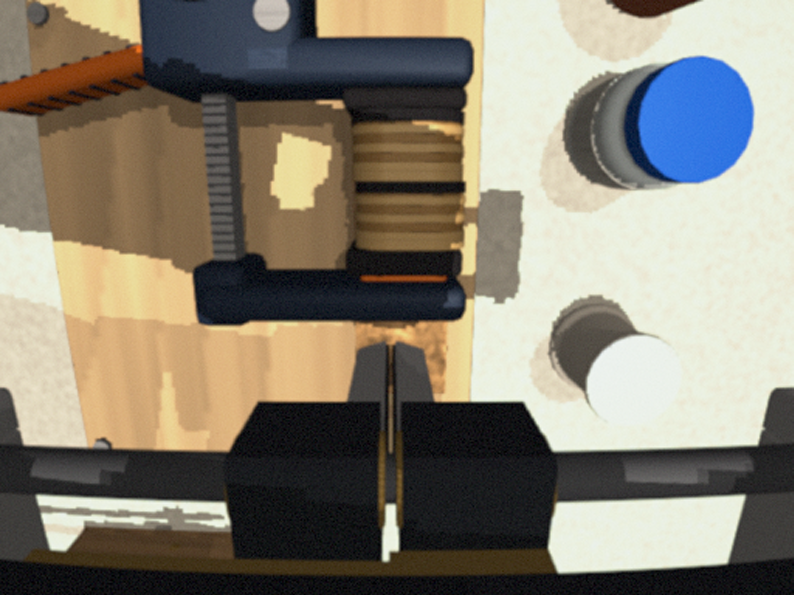

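Pad pushed in ≈9 mm, firmly gripped. I wait over the release for more than 5 s.

```bash
python3 plan.py 543.3 81 125 0.063 0 38
```

```text
from [640.7 -81.5 128. ] 0.0631 tilt 0.05
[[0.0,[-1.74,-3.37,0.06],0.0],[0.0,[-1.74,-3.37,0.06],0.0],[0.0,[-1.74,-3.37,0.06],0.0],[0.0,[-1.74,-3.37,0.06],0.0],[0.0,[-1.74,-3.37,0.06],0.0]]
```

Request:
arm_command(
  steps=[
    [0,[-1.75,-3.4,0],0],
    [0,[-1.75,-3.4,0],0],
    [0,[-1.75,-3.4,0],0],
    [0,[-1.75,-3.4,0],0],
    [0,[-1.7,-3.3,0],0],
  ],
)

```text
clock: 28.35
eef_pos: [541.1, 83.3, 128.3]
eef_rot: [-3.141, -0.002, 0.064]
wrist_force: [0.5, -0.9, 0.3]
finger_gap: 0.7
```

Request:
arm_command(
  steps=[
    [0,[0,0,0],0],
    [0,[0,0,0],0],
    [0,[0,0,0],0],
    [0,[0,0,0],0],
    [0,[0,0,0],0],
  ],
)

```text
clock: 28.77
eef_pos: [543.7, 80.5, 126.8]
eef_rot: [3.142, -0.0, 0.062]
wrist_force: [0.7, 0.2, -0.4]
finger_gap: 0.2
```

Request:
arm_command(
  steps=[
    [0,[0,0,0],0],
    [0,[0,0,0],0],
    [0,[0,0,0],0],
    [0,[0,0,0],0],
    [0,[0,0,0],0],
  ],
)

```text
clock: 29.18
eef_pos: [543.6, 81.2, 126.3]
eef_rot: [-3.142, 0.0, 0.063]
wrist_force: [0.6, -0.5, -0.1]
finger_gap: 0.4
```

Request:
arm_command(
  steps=[
    [0,[0,0,0],0],
    [0,[0,0,0],0],
    [0,[0,0,0],0],
    [0,[0,0,0],0],
    [0,[0,0,0],0],
  ],
)

```text
clock: 29.6
eef_pos: [543.6, 81.3, 126.4]
eef_rot: [-3.142, 0.0, 0.063]
wrist_force: [-0.7, -0.1, 0.9]
finger_gap: 0.4
```

Request:
arm_command(
  steps=[
    [0,[0,0,0],0],
    [0,[0,0,0],0],
    [0,[0,0,0],0],
    [0,[0,0,0],0],
    [0,[0,0,0],0],
  ],
)

```text
clock: 30.02
eef_pos: [543.6, 81.3, 126.4]
eef_rot: [-3.142, -0.0, 0.063]
wrist_force: [0.0, 1.4, -0.2]
finger_gap: 0.6
```

Request:
arm_command(
  steps=[
    [0,[0,0,0],0],
    [0,[0,0,0],0],
    [0,[0,0,0],0],
    [0,[0,0,0],0],
    [0,[0,0,0],0],
  ],
)

```text
clock: 30.43
eef_pos: [543.6, 81.3, 126.4]
eef_rot: [-3.142, -0.0, 0.063]
wrist_force: [-0.2, 0.9, 0.3]
finger_gap: 0.7
```

Request:
arm_command(
  steps=[
    [0,[0,0,0],0],
    [0,[0,0,0],0],
    [0,[0,0,0],0],
    [0,[0,0,0],0],
    [0,[0,0,0],0],
  ],
)

```text
clock: 30.85
eef_pos: [543.6, 81.3, 126.4]
eef_rot: [-3.142, 0.0, 0.063]
wrist_force: [-0.2, -0.5, -0.5]
finger_gap: 0.2
```

Request:
arm_command(
  steps=[
    [0,[0,0,0],0],
    [0,[0,0,0],0],
    [0,[0,0,0],0],
    [0,[0,0,0],0],
    [0,[0,0,0],0],
  ],
)

```text
clock: 31.27
eef_pos: [543.6, 81.3, 126.4]
eef_rot: [-3.142, 0.0, 0.063]
wrist_force: [-0.2, 0.4, 0.2]
finger_gap: 0.6
```

Request:
arm_command(
  steps=[
    [0,[0,0,0],0],
    [0,[0,0,0],0],
    [0,[0,0,0],0],
    [0,[0,0,0],0],
    [0,[0,0,0],0],
  ],
)

```text
clock: 31.68
eef_pos: [543.6, 81.3, 126.5]
eef_rot: [-3.142, -0.0, 0.063]
wrist_force: [0.1, 0.4, 0.5]
finger_gap: 0.1
```

Request:
arm_command(
  steps=[
    [0,[0,0,0],0],
    [0,[0,0,0],0],
    [0,[0,0,0],0],
    [0,[0,0,0],0],
    [0,[0,0,0],0],
  ],
)

```text
clock: 32.1
eef_pos: [543.6, 81.3, 126.4]
eef_rot: [-3.142, -0.0, 0.063]
wrist_force: [0.2, -0.6, -0.3]
finger_gap: 0.4
```

Request:
arm_command(
  steps=[
    [0,[0,0,0],0],
    [0,[0,0,0],0],
    [0,[0,0,0],0],
    [0,[0,0,0],0],
    [0,[0,0,0],0],
  ],
)

```text
clock: 32.52
eef_pos: [543.6, 81.3, 126.4]
eef_rot: [3.142, -0.0, 0.063]
wrist_force: [-0.4, -0.2, 0.3]
finger_gap: 0.1
```

Request:
arm_command(
  steps=[
    [0,[0,0,0],0],
    [0,[0,0,0],0],
    [0,[0,0,0],0],
    [0,[0,0,0],0],
    [0,[0,0,0],0],
  ],
)

```text
clock: 32.93
eef_pos: [543.6, 81.3, 126.4]
eef_rot: [3.142, 0.0, 0.063]
wrist_force: [0.1, -0.5, 0.8]
finger_gap: 0.8
```

Request:
arm_command(
  steps=[
    [0,[0,0,0],0],
    [0,[0,0,0],0],
    [0,[0,0,0],0],
    [0,[0,0,0],0],
    [0,[0,0,0],0],
  ],
)

```text
clock: 33.35
eef_pos: [543.6, 81.3, 126.5]
eef_rot: [-3.142, -0.0, 0.063]
wrist_force: [-0.7, -0.2, -0.5]
finger_gap: 0.5
```

Request:
arm_command(
  steps=[
    [0,[0,0,0],0],
    [0,[0,0,0],0],
    [0,[0,0,0],0],
    [0,[0,0,0],0],
    [0,[0,0,0],0],
  ],
)

```text
clock: 33.77
eef_pos: [543.6, 81.3, 126.4]
eef_rot: [-3.142, -0.0, 0.063]
wrist_force: [0.1, -0.3, -0.1]
finger_gap: 0.2
```

Request:
arm_command(
  steps=[
    [0,[0,0,0],0],
    [0,[0,0,0],0],
    [0,[0,0,0],0],
    [0,[0,0,0],0],
    [0,[0,0,0],0],
  ],
)

```text
clock: 34.18
eef_pos: [543.6, 81.2, 126.4]
eef_rot: [3.142, 0.0, 0.063]
wrist_force: [0.5, 0.0, 0.4]
finger_gap: -0.1
```

```bash
python3 wl.py r1; python3 plan.py 543.3 81 90 0.063 0 38; python3 jaw.py j7
```

```text
34.1833 [543.6  81.2 126.4] [3.142 0.    0.063] [0.5 0.  0.4] -0.08489251792974102
from [543.6  81.3 126.4] 0.063 tilt 0.0
[[0.0,[-0.03,0.02,3.64],0.0]]
-145 14; -140 13; -135 11; -130 12; -125 8; -120 13; -115 11; -110 13; -105 14; -100 12; -95 12; -90 11; -85 14; -80 13; -75 12; -70 12; -65 12; -60 13; -55 13; -50 65; -45 70; -40 70; -35 70; -30 65; -25 58; -20 63; -15 63; -10 64; -5 63; 0 62; 5 64; 10 63; 15 63; 20 65; 25 62; 30 63; 35 63; 40 62; 45 64; 50 62; 55 63; 34.2833
```

View pics/r1_b.png

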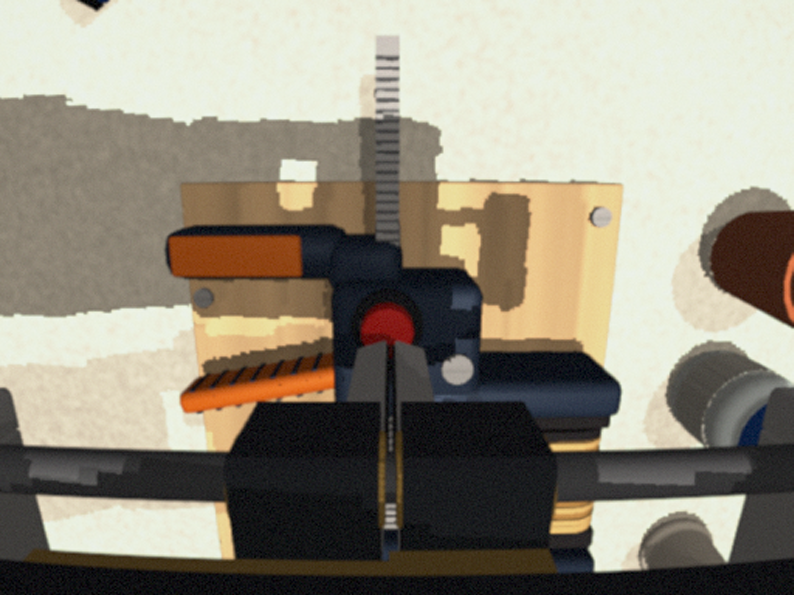

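View pics/j7.png

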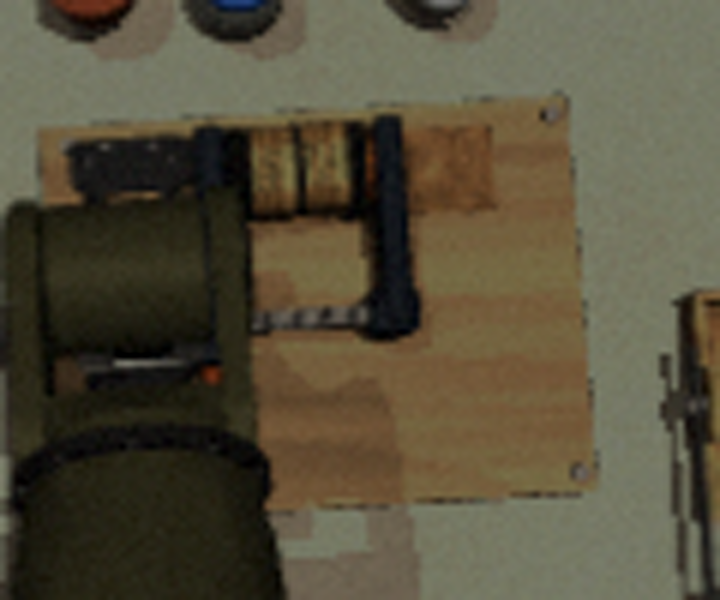

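Gripped for over 7 s. Now press the release.

Request:
arm_command(
  steps=[
    [0,[0,0,2],0],
    [0,[0,0,1.5],0],
    [0,[0,0,0.5],0],
    [0,[0,0,0.4],0],
    [0,[0,0,0.3],0],
  ],
)

```text
clock: 34.7
eef_pos: [544.1, 81.6, 80.2]
eef_rot: [-3.141, -0.001, 0.063]
wrist_force: [-0.9, 1.5, 7.6]
finger_gap: 0.5
```

Request:
arm_command(
  steps=[
    [0,[0,0,0],0],
    [0,[0,0,0],0],
  ],
)

```text
clock: 34.87
eef_pos: [544.2, 81.6, 80.5]
eef_rot: [-3.141, -0.002, 0.063]
wrist_force: [-0.9, 1.3, 6.7]
finger_gap: 0.4
```

Pressed ≈6.5 mm. I press slightly deeper and hold.

Request:
arm_command(
  steps=[
    [0,[0,0,0.15],0],
    [0,[0,0,0],0],
    [0,[0,0,0],0],
    [0,[0,0,0],0],
    [0,[0,0,0],0],
  ],
)

```text
clock: 35.28
eef_pos: [544.2, 81.6, 79.3]
eef_rot: [-3.141, -0.002, 0.063]
wrist_force: [-1.9, 2.4, 7.9]
finger_gap: 0.6
```

Request:
arm_command(
  steps=[
    [0,[0,0,0],0],
    [0,[0,0,0],0],
    [0,[0,0,0],0],
    [0,[0,0,0],0],
    [0,[0,0,0],0],
  ],
)

```text
clock: 35.7
eef_pos: [544.2, 81.6, 79.3]
eef_rot: [-3.141, -0.002, 0.063]
wrist_force: [-1.8, 1.9, 7.9]
finger_gap: 0.9
```

Request:
arm_command(
  steps=[
    [0,[0,0,0],0],
    [0,[0,0,0],0],
    [0,[0,0,0],0],
    [0,[0,0,0],0],
    [0,[0,0,0],0],
  ],
)

```text
clock: 36.12
eef_pos: [544.2, 81.6, 79.2]
eef_rot: [-3.141, -0.002, 0.063]
wrist_force: [-1.5, 2.0, 8.8]
finger_gap: 0.4
```

Request:
arm_command(
  steps=[
    [0,[0,0,0],0],
    [0,[0,0,0],0],
    [0,[0,0,0],0],
    [0,[0,0,0],0],
    [0,[0,0,0],0],
  ],
)

```text
clock: 36.53
eef_pos: [544.2, 81.6, 79.3]
eef_rot: [-3.141, -0.002, 0.063]
wrist_force: [-2.1, 1.8, 8.6]
finger_gap: 0.3
```

Request:
arm_command(
  steps=[
    [0,[0,0,0],0],
    [0,[0,0,0],0],
    [0,[0,0,0],0],
    [0,[0,0,0],0],
    [0,[0,0,0],0],
  ],
)

```text
clock: 36.95
eef_pos: [544.2, 81.6, 79.2]
eef_rot: [-3.141, -0.002, 0.063]
wrist_force: [-1.8, 2.4, 9.7]
finger_gap: 0.6
```

```bash
python3 jaw.py j8
```

```text
-145 69; -140 65; -135 56; -130 57; -125 64; -120 62; -115 49; -110 12; -105 13; -100 12; -95 12; -90 13; -85 11; -80 13; -75 13; -70 13; -65 12; -60 11; -55 12; -50 10; -45 12; -40 11; -35 13; -30 10; -25 14; -20 12; -15 9; -10 63; -5 62; 0 62; 5 62; 10 61; 15 62; 20 63; 25 61; 30 64; 35 63; 40 62; 45 64; 50 64; 55 63; 37.0
```

View pics/j8.png

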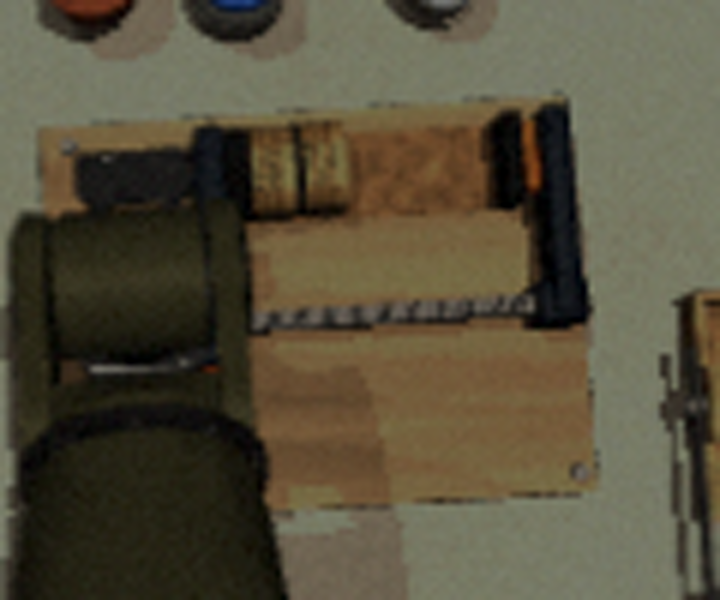

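The jaw is fully open (face ≈ −112 mm in the clamp frame). Lift and look at the heels.

Request:
arm_command(
  steps=[
    [0,[0,0,-2.5],0],
    [0,[0,0,-3.5],0],
    [0.5,[1.5,2.5,-1],0],
    [1,[2,3,0],0],
    [1,[2,3,0],0],
  ],
)

```text
clock: 37.42
eef_pos: [604.9, -0.8, 149.9]
eef_rot: [3.141, -0.003, 0.064]
wrist_force: [-0.4, 0.2, -0.3]
finger_gap: 16.9
```

Request:
arm_command(
  steps=[
    [1,[2,3,0],0],
    [1,[2.1,3,0],0],
    [1,[0,0,0],0],
    [1,[0,0,0],0],
    [1,[0,0,0],0],
  ],
)

```text
clock: 37.83
eef_pos: [648.2, -57.1, 147.9]
eef_rot: [-3.141, 0.0, 0.063]
wrist_force: [-0.9, 0.2, -0.1]
finger_gap: 50.5
```

```bash
python3 wl.py p1; python3 heels.py p1 25 600 690 -60 24
```

```text
37.8333 [648.2 -57.1 147.9] [-3.141  0.     0.063] [-0.9  0.2 -0.1] 50.462865403252586
c [646.5  -9.9] size [62.2 71.9] xaxis yaw -1.506 ztop [61.8 63.7] px [214 100  73  87] rgb [106.  81.  48.] trim x [618.1 676.4] y [-45.   23.3]
```

View pics/p1_b.png

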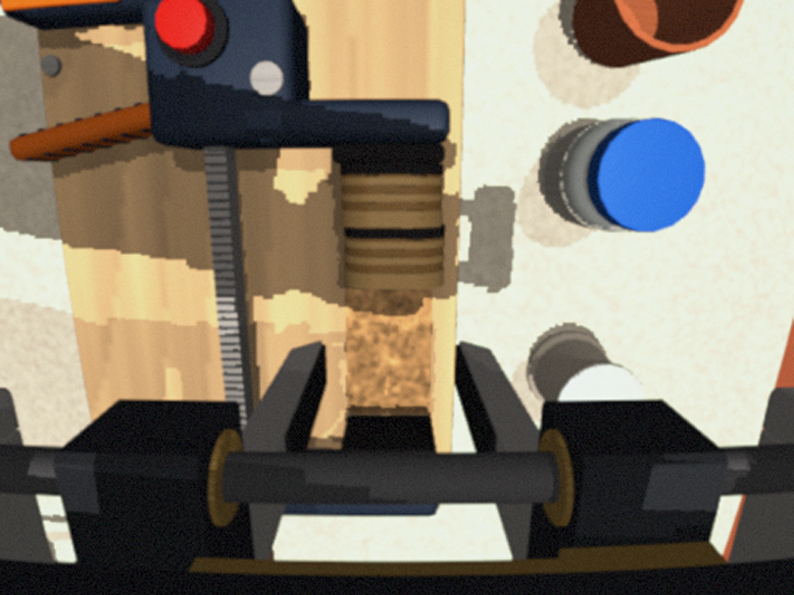

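```bash
python3 plan.py 647.5 -27.5 20 0.063 1 38
```

```text
from [648.1 -56.6 148.1] 0.0637 tilt 0.02
[[1.0,[0.03,-0.73,3.2],0.0],[1.0,[0.03,-0.73,3.2],0.0],[1.0,[0.03,-0.73,3.2],0.0],[1.0,[0.03,-0.73,3.2],0.0]]
```

Request:
arm_command(
  steps=[
    [1,[0.1,-1.5,1.0],0],
    [1,[0,-1.4,2.0],0],
    [1,[0,0,3.0],0],
    [1,[0,0,3.0],0],
    [1,[0,0,2.5],0],
  ],
)

```text
clock: 38.3
eef_pos: [646.6, -26.0, 30.9]
eef_rot: [-3.141, 0.001, 0.065]
wrist_force: [-1.1, -0.0, -0.7]
finger_gap: 87.9
```

Request:
arm_command(
  steps=[
    [1,[0,0,1.3],0],
    [1,[0,0,0],0],
    [1,[0,0,0],0],
  ],
)

```text
clock: 38.55
eef_pos: [647.7, -27.5, 20.5]
eef_rot: [-3.142, -0.0, 0.064]
wrist_force: [-0.3, -0.4, 0.4]
finger_gap: 93.9
```

```bash
python3 plan.py 647.5 -27.5 20 0.063 1 38
```

```text
from [647.7 -27.5  20.5] 0.0637 tilt 0.01
[[1.0,[-0.02,-0.0,0.05],0.001]]
```

Request:
arm_command(
  steps=[
    [0.3,[0,0,0],0],
    [0.3,[0,0,0],0],
    [0.3,[0,0,0],0],
    [0.3,[0,0,0],0],
    [0.3,[0,0,0],0],
  ],
  force=20,
)

```text
clock: 38.97
eef_pos: [647.9, -28.5, 20.5]
eef_rot: [3.141, -0.001, 0.063]
wrist_force: [-0.4, 0.6, -1.3]
finger_gap: 63.9
```

Request:
arm_command(
  steps=[
    [0.3,[0,0,0],0],
    [0.3,[0,0,0],0],
    [0.3,[0,0,0],0],
  ],
)

```text
clock: 39.22
eef_pos: [647.8, -28.5, 20.3]
eef_rot: [3.142, -0.0, 0.063]
wrist_force: [-0.5, 0.4, 3.1]
finger_gap: 57.7
```

Request:
arm_command(
  steps=[
    [0.3,[0,0.2,-0.3],0],
    [0.3,[0,0.3,-1],0],
    [0.3,[0,0,-3],0],
    [0.3,[0,0,-3],0],
    [0.3,[0,0,-2.7],0],
  ],
)

```text
clock: 39.63
eef_pos: [648.0, -33.7, 122.2]
eef_rot: [3.142, -0.0, 0.063]
wrist_force: [0.3, 0.8, -0.9]
finger_gap: 57.8
```

```bash
python3 wl.py p2; python3 held.py p2; python3 - <<'E'
from h import *; import pickle
st,p,d=pickle.load(open("w_tray.pkl","rb"))
f=lambda px,z:onplane("wrist",np.array(px)/1.55,z,st)
C=cloud("wrist",d,st)
# outer tops of walls z=40
P=f([(305,143),(496,143),(487,374),(313,374)],40); print("outer corners",P.round(1), P.mean(0).round(1))
Q=f([(231,165),(251,165),(235,343),(256,343)],55); print("grip",Q.round(1))
hsv=cv2.cvtColor(p,cv2.COLOR_RGB2HSV)
for px in [(241,200),(245,260),(248,320),(400,300),(390,200),(400,128),(400,385),(270,132),(340,388)]:
    print(px,C[int(px[1]/1.55),int(px[0]/1.55)].round(1))
E
```

```text
39.6333 [648.  -33.7 122.2] [ 3.142 -0.     0.063] [ 0.3  0.8 -0.9] 57.78469231947841
tool frame y [-17.1  12.3] z [-43.6   7.6]
face z [-43.3   9. ] x [-25.3  25.4]
outer corners [[ 419.9 -284.2   40. ]
 [ 565.7 -275.1   40. ]
 [ 579.2 -463.7   40. ]
 [ 430.8 -472.8   40. ]] [ 498.9 -374.    40. ]
grip [[ 367.4 -303.7   55. ]
 [ 382.5 -303.    55. ]
 [ 368.8 -443.7   55. ]
 [ 386.1 -442.5   55. ]]
(241, 200) [ 374.6 -329.1   55.9]
(245, 260) [ 378.3 -373.7   56.9]
(248, 320) [ 380.1 -422.6   56.1]
(400, 300) [ 501.6 -410.9    5.9]
(390, 200) [ 486.7 -324.8    7.3]
(400, 128) [ 491.4 -269.9   55.9]
(400, 385) [ 504.4 -467.4   63.2]
(270, 132) [ 396.5 -278.5   56. ]
(340, 388) [ 455.1 -476.7   55.6]
```

View pics/p2_b.png

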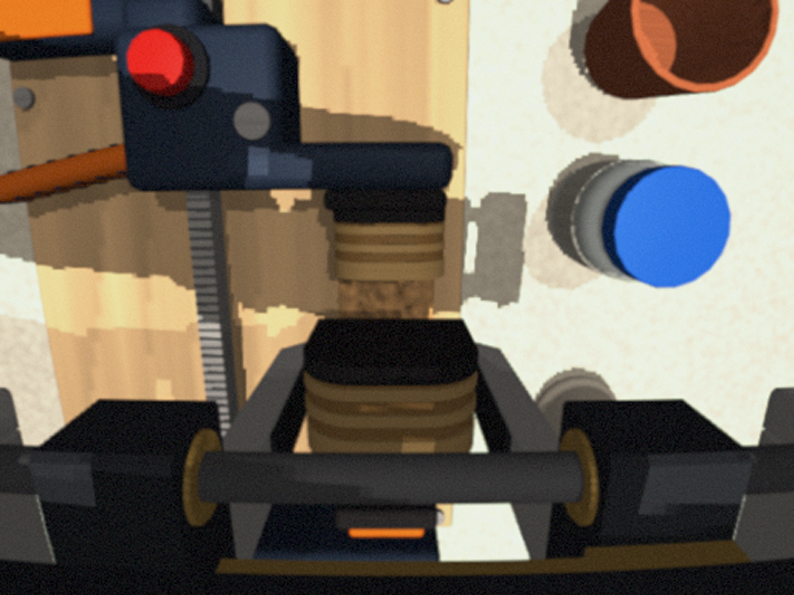

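Heel B is held upright (bottom 9 mm below the TCP), and heel A stays at the fixed pad. Tray centre ≈(499,−374), yaw ≈0.063.

```bash
python3 plan.py 500.5 -398 122 0.063 0.3 38
```

```text
from [650.1 -33.9 128.3] 0.0629 tilt 0.47
[[0.3,[-1.56,3.22,0.06],-0.0],[0.3,[-1.57,3.22,0.06],-0.0],[0.3,[-1.57,3.22,0.06],-0.0],[0.3,[-1.57,3.22,0.06],-0.0],[0.3,[-1.57,3.22,0.06],-0.0]]
[[0.3,[-1.57,3.22,0.06],-0.0],[0.3,[-1.57,3.22,0.06],-0.0],[0.3,[-1.57,3.22,0.06],-0.0],[0.3,[-1.57,3.22,0.06],-0.0],[0.3,[-1.57,3.22,0.06],-0.0]]
[[0.3,[-1.57,3.22,0.06],-0.0]]
```

Request:
arm_command(
  steps=[
    [0.3,[-1.5,3.2,0],0],
    [0.3,[-1.5,3.2,0],0],
    [0.3,[-1.5,3.2,0],0],
    [0.3,[-1.55,3.2,0],0],
    [0.3,[-1.55,3.2,0],0],
  ],
)

```text
clock: 40.1
eef_pos: [581.3, -199.5, 120.5]
eef_rot: [3.141, -0.0, 0.063]
wrist_force: [0.3, -0.1, -1.5]
finger_gap: 57.7
```

Request:
arm_command(
  steps=[
    [0.3,[-1.55,3.2,0],0],
    [0.3,[-1.55,3.2,0],0],
    [0.3,[-1.55,3.2,0],0],
    [0.3,[-1.55,3.2,0],0],
    [0.3,[-1.55,3.2,0],0],
  ],
)

```text
clock: 40.52
eef_pos: [513.9, -364.1, 120.5]
eef_rot: [3.141, -0.0, 0.063]
wrist_force: [0.6, 0.6, -0.7]
finger_gap: 57.8
```

Request:
arm_command(
  steps=[
    [0.3,[-1.55,3.2,0],0],
    [0.3,[0,0,0],0],
    [0.3,[0,0,0],0],
  ],
)

```text
clock: 40.77
eef_pos: [500.4, -396.9, 120.0]
eef_rot: [-3.141, 0.0, 0.06]
wrist_force: [0.6, 0.8, -1.2]
finger_gap: 57.8
```

```bash
python3 wl.py q1; python3 held.py q1;  python3 plan.py 500.5 -398 20 0.063 0.3 38
```

```text
40.7667 [ 500.4 -396.9  120. ] [-3.141  0.     0.06 ] [ 0.6  0.8 -1.2] 57.831594070993255
tool frame y [-17.1  12.3] z [-43.6   7.6]
face z [-43.2   9. ] x [-25.3  25.3]
from [ 501.1 -395.6  120.1] 0.0618 tilt 0.02
[[0.3,[-0.03,0.08,3.34],-0.0],[0.3,[-0.03,0.08,3.34],-0.0],[0.3,[-0.03,0.08,3.34],-0.0]]
```

View pics/q1_b.png

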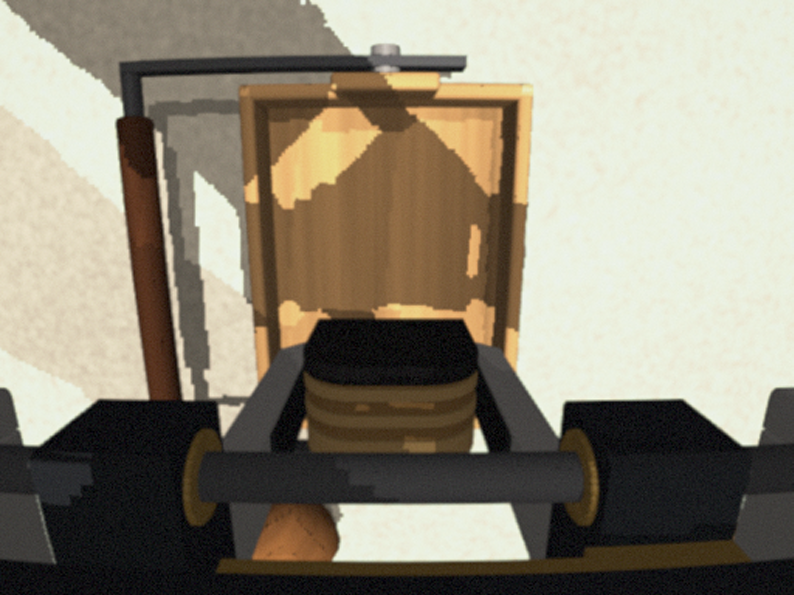

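Request:
arm_command(
  steps=[
    [0.3,[0,0.2,3.0],0],
    [0.3,[0,0,3.0],0],
    [0.3,[0,0,2.5],0],
    [0.3,[0,0,1.5],0],
    [0.3,[0,0,0],0],
  ],
)

```text
clock: 41.23
eef_pos: [501.5, -395.2, 17.2]
eef_rot: [-3.139, 0.003, 0.065]
wrist_force: [-0.4, -0.2, -0.8]
finger_gap: 57.7
```

Request:
arm_command(
  steps=[
    [0.3,[0,0,0.2],0],
    [0.3,[0,0,0],0],
  ],
)

```text
clock: 41.4
eef_pos: [502.3, -397.0, 19.0]
eef_rot: [3.141, -0.001, 0.064]
wrist_force: [-0.6, -0.7, -0.2]
finger_gap: 57.8
```

Request:
arm_command(
  steps=[
    [0.3,[0,0,0.2],0],
    [0.3,[0,0,0],0],
    [0.8,[0,0,0],0],
    [0.8,[0,0,0],0],
    [0.8,[0,0,0],0],
  ],
)

```text
clock: 41.82
eef_pos: [501.8, -397.5, 16.4]
eef_rot: [3.141, -0.0, 0.063]
wrist_force: [1.1, -0.6, -0.5]
finger_gap: 73.6
```

Request:
arm_command(
  steps=[
    [0.8,[0,0,0],0],
    [0.8,[0,0,-3],0],
    [0.8,[0,0,-4],0],
    [0.8,[0,0,-4],0],
    [0.8,[0,0,0],0],
  ],
)

```text
clock: 42.23
eef_pos: [503.9, -399.3, 134.7]
eef_rot: [3.133, -0.008, 0.063]
wrist_force: [0.7, 0.2, 1.6]
finger_gap: 75.3
```

```bash
python3 wl.py q2; python3 heels.py q2 45 450 550 -450 -300;python3 plan.py 647 -40 150 0.063 1
```

```text
42.2333 [ 503.9 -399.3  134.7] [ 3.133 -0.008  0.063] [0.7 0.2 1.6] 75.29260843343904
c [ 503.1 -397.5] size [56.4 34.5] xaxis yaw 0.067 ztop [57.7 59.5] px [216 176  66  43] rgb [103.  77.  46.] trim x [475.7 530.2] y [-414.7 -379.4]
from [ 503.  -398.6  130.7] 0.063 tilt 0.45
[[1.0,[1.51,-3.17,-0.18],-0.0],[1.0,[1.51,-3.17,-0.18],-0.0],[1.0,[1.51,-3.17,-0.18],-0.0],[1.0,[1.51,-3.17,-0.18],-0.0],[1.0,[1.51,-3.17,-0.18],-0.0]]
[[1.0,[1.51,-3.17,-0.18],-0.0],[1.0,[1.51,-3.17,-0.18],-0.0],[1.0,[1.51,-3.17,-0.18],-0.0],[1.0,[1.51,-3.17,-0.18],-0.0],[1.0,[1.51,-3.17,-0.18],-0.0]]
[[1.0,[1.51,-3.17,-0.18],-0.0]]
```

View pics/q2_b.png

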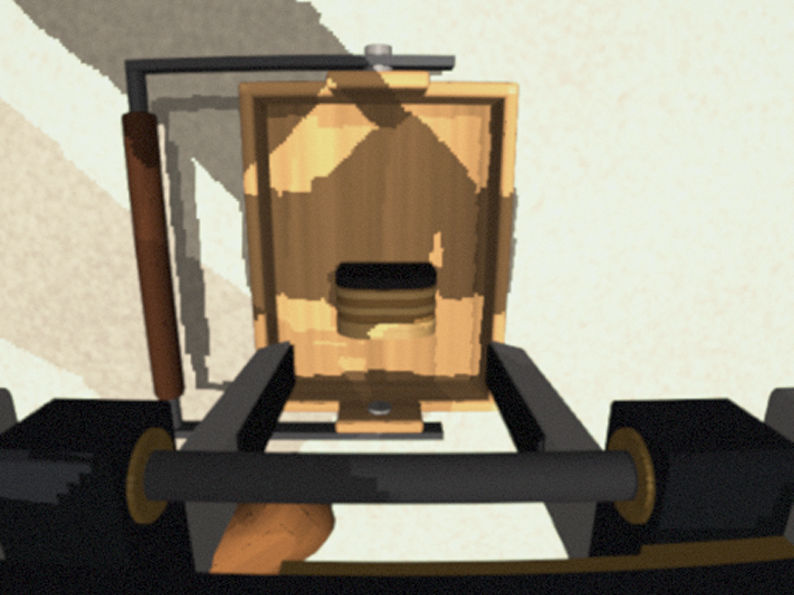

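Heel B stands upright in the tray at (503,−397), top at z≈60. Back for heel A.

Request:
arm_command(
  steps=[
    [1,[1.5,-3.2,-0.2],0],
    [1,[1.5,-3.2,-0.2],0],
    [1,[1.5,-3.2,-0.2],0],
    [1,[1.5,-3.2,-0.2],0],
    [1,[1.5,-3.2,-0.2],0],
  ],
)

```text
clock: 42.7
eef_pos: [566.4, -231.2, 135.0]
eef_rot: [-3.141, 0.001, 0.063]
wrist_force: [0.7, -1.0, 0.1]
finger_gap: 93.9
```

Request:
arm_command(
  steps=[
    [1,[1.5,-3.2,-0.2],0],
    [1,[1.5,-3.2,-0.2],0],
    [1,[1.5,-3.2,-0.2],0],
    [1,[1.5,-3.2,-0.2],0],
    [1,[1.5,-3.2,-0.2],0],
  ],
)

```text
clock: 43.12
eef_pos: [631.2, -66.7, 145.0]
eef_rot: [-3.141, 0.001, 0.063]
wrist_force: [-0.3, -0.5, -0.7]
finger_gap: 94.3
```

Request:
arm_command(
  steps=[
    [1,[1.5,-3.1,0],0],
    [1,[0,0,0],0],
    [1,[0,0,0],0],
  ],
)

```text
clock: 43.37
eef_pos: [644.1, -35.1, 144.6]
eef_rot: [-3.141, 0.002, 0.066]
wrist_force: [-0.9, -1.4, -0.7]
finger_gap: 93.6
```

```bash
python3 wl.py p3; python3 heels.py p3 25 600 690 -60 23; python3 plan.py 645.5 6 20 0.063 1
```

```text
43.3667 [644.1 -35.1 144.6] [-3.141e+00  2.000e-03  6.600e-02] [-0.9 -1.4 -0.7] 93.59265515268389
c [645.9   6.2] size [57.6 35.8] xaxis yaw 0.061 ztop [61.8 63.6] px [223 130  66  44] rgb [106.  80.  48.] trim x [618.2 673.4] y [-11.9  22.7]
from [643.8 -36.4 144.8] 0.064 tilt 0.09
[[1.0,[0.11,-1.05,3.12],0.0],[1.0,[0.11,-1.05,3.12],0.0],[1.0,[0.11,-1.05,3.12],0.0],[1.0,[0.11,-1.05,3.12],0.0]]
```

View pics/p3_b.png

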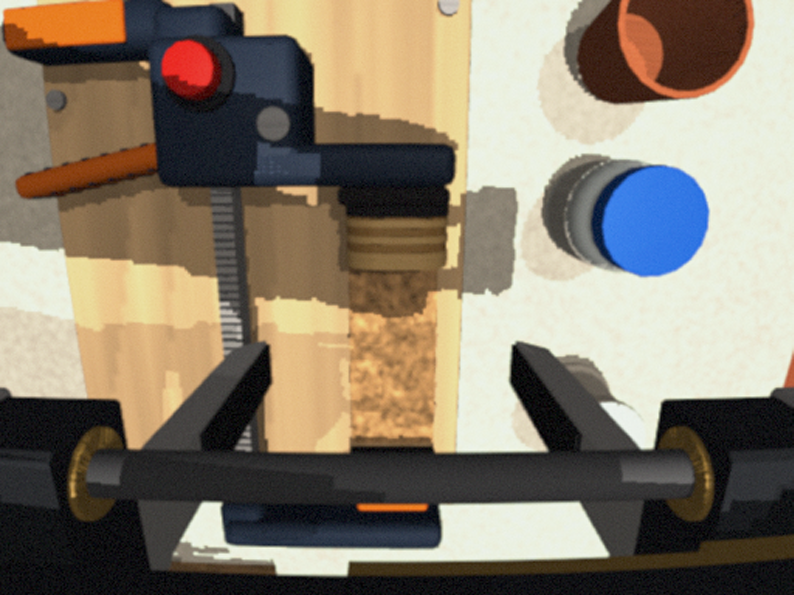

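Request:
arm_command(
  steps=[
    [1,[0.25,-2.1,1.0],0],
    [1,[0.2,-2.1,2.0],0],
    [1,[0,0,3.0],0],
    [1,[0,0,3.0],0],
    [1,[0,0,2.5],0],
  ],
)

```text
clock: 43.83
eef_pos: [645.0, 4.4, 28.6]
eef_rot: [-3.142, 0.002, 0.062]
wrist_force: [0.5, 0.5, 0.2]
finger_gap: 93.9
```

Request:
arm_command(
  steps=[
    [1,[0,0,1.0],0],
    [1,[0,0,0],0],
    [1,[0,0,0],0],
  ],
)

```text
clock: 44.08
eef_pos: [646.3, 4.7, 21.6]
eef_rot: [3.142, -0.0, 0.062]
wrist_force: [0.2, 0.5, -0.2]
finger_gap: 94.0
```

Request:
arm_command(
  steps=[
    [0.3,[0,0,0],0],
    [0.3,[0,0,0],0],
    [0.3,[0,0,0],0],
    [0.3,[0,0,0],0],
    [0.3,[0,0,0],0],
  ],
)

```text
clock: 44.5
eef_pos: [646.3, 5.6, 21.5]
eef_rot: [3.142, -0.001, 0.063]
wrist_force: [1.0, 0.0, -0.7]
finger_gap: 64.0
```

Request:
arm_command(
  steps=[
    [0.3,[0,0,0],0],
    [0.3,[0,0,0],0],
    [0.3,[0,0,0],0],
  ],
)

```text
clock: 44.75
eef_pos: [646.1, 5.6, 21.2]
eef_rot: [3.142, -0.0, 0.063]
wrist_force: [-2.2, -0.1, 4.1]
finger_gap: 57.8
```

Request:
arm_command(
  steps=[
    [0.3,[0,0.2,-0.3],0],
    [0.3,[0,0.3,-1],0],
    [0.3,[0,0,-3],0],
    [0.3,[0,0,-3],0],
    [0.3,[0,0,-2.7],0],
  ],
)

```text
clock: 45.17
eef_pos: [646.4, 0.2, 123.2]
eef_rot: [3.142, -0.001, 0.063]
wrist_force: [-0.8, 0.6, -1.9]
finger_gap: 57.9
```

```bash
python3 wl.py p4; python3 held.py p4; python3 plan.py 499 -347 122 0.063 0.3
```

```text
45.1667 [6.464e+02 2.000e-01 1.232e+02] [ 3.142e+00 -1.000e-03  6.300e-02] [-0.8  0.6 -1.9] 57.85814412189948
tool frame y [-17.   12.9] z [-42.7   7.9]
face z [-42.5   9.5] x [-25.4  25.3]
from [6.485e+02 2.000e-01 1.293e+02] 0.0628 tilt 0.48
[[0.3,[-1.71,3.37,0.07],-0.0],[0.3,[-1.71,3.37,0.07],-0.0],[0.3,[-1.71,3.37,0.07],-0.0],[0.3,[-1.71,3.37,0.07],-0.0],[0.3,[-1.71,3.37,0.07],-0.0]]
[[0.3,[-1.71,3.37,0.07],-0.0],[0.3,[-1.71,3.37,0.07],-0.0],[0.3,[-1.71,3.37,0.07],-0.0],[0.3,[-1.71,3.37,0.07],-0.0],[0.3,[-1.71,3.37,0.07],-0.0]]
```

Request:
arm_command(
  steps=[
    [0.3,[-1.7,3.4,0],0],
    [0.3,[-1.7,3.4,0],0],
    [0.3,[-1.7,3.4,0],0],
    [0.3,[-1.7,3.4,0],0],
    [0.3,[-1.7,3.4,0],0],
  ],
)

```text
clock: 45.63
eef_pos: [571.3, -176.1, 121.5]
eef_rot: [3.141, -0.001, 0.063]
wrist_force: [1.4, 0.2, -1.6]
finger_gap: 57.8
```

Request:
arm_command(
  steps=[
    [0.3,[-1.7,3.4,0],0],
    [0.3,[-1.7,3.4,0],0],
    [0.3,[-1.7,3.4,0],0],
    [0.3,[-1.7,3.3,0],0],
    [0.3,[-1.6,3.3,0],0],
  ],
)

```text
clock: 46.05
eef_pos: [497.8, -349.3, 121.6]
eef_rot: [3.141, -0.0, 0.063]
wrist_force: [0.2, -0.0, -1.4]
finger_gap: 57.7
```

Request:
arm_command(
  steps=[
    [0.3,[0,0,0],0],
    [0.3,[0,0,0],0],
  ],
)

```text
clock: 46.22
eef_pos: [498.0, -349.0, 121.2]
eef_rot: [3.141, -0.0, 0.06]
wrist_force: [-0.1, 0.5, -1.0]
finger_gap: 57.6
```

```bash
python3 wl.py q3; python3 held.py q3; python3 plan.py 499 -347 20 0.063 0.3
```

```text
46.2167 [ 498.  -349.   121.2] [ 3.141 -0.     0.06 ] [-0.1  0.5 -1. ] 57.6383065844022
tool frame y [-17.   12.9] z [-42.6   7.9]
face z [-42.2   9.3] x [-25.3  25.4]
from [ 498.7 -347.7  121.2] 0.0617 tilt 0.01
[[0.3,[0.01,-0.02,3.37],-0.0],[0.3,[0.01,-0.02,3.37],-0.0],[0.3,[0.01,-0.02,3.37],-0.0]]
```

Request:
arm_command(
  steps=[
    [0.3,[0,0,3.0],0],
    [0.3,[0,0,3.0],0],
    [0.3,[0,0,2.5],0],
    [0.3,[0,0,1.6],0],
    [0.3,[0,0,0],0],
  ],
)

```text
clock: 46.68
eef_pos: [498.8, -345.4, 17.4]
eef_rot: [-3.139, 0.002, 0.065]
wrist_force: [-0.8, 0.2, -2.5]
finger_gap: 57.5
```

Request:
arm_command(
  steps=[
    [0.3,[0,0,0.2],0],
    [0.3,[0,0,0],0],
    [0.3,[0,0,0],0],
  ],
)

```text
clock: 46.93
eef_pos: [499.6, -347.3, 19.2]
eef_rot: [3.141, -0.001, 0.064]
wrist_force: [-0.2, -0.0, -1.7]
finger_gap: 57.8
```

Request:
arm_command(
  steps=[
    [0.3,[0,0,0.15],0],
    [0.3,[0,0,0],0],
    [0.8,[0,0,0],0],
    [0.8,[0,0,0],0],
    [0.8,[0,0,0],0],
  ],
)

```text
clock: 47.35
eef_pos: [499.1, -347.5, 16.7]
eef_rot: [3.141, -0.0, 0.063]
wrist_force: [-0.3, -0.2, -0.8]
finger_gap: 73.3
```

Request:
arm_command(
  steps=[
    [0.8,[0,0,0],0],
    [0.8,[0,0,-3],0],
    [0.8,[0,0,-4],0],
    [0.8,[0,0,-4],0],
    [0.8,[0,0,0],0],
  ],
)

```text
clock: 47.77
eef_pos: [501.4, -349.2, 134.7]
eef_rot: [3.134, -0.008, 0.063]
wrist_force: [0.8, -0.0, 0.6]
finger_gap: 74.9
```

```bash
python3 plan.py 378 -373 130 0.063 0.6
```

```text
from [ 501.4 -349.2  134.7] 0.0631 tilt 0.65
[[0.6,[-3.12,0.4,0.12],0.0],[0.6,[-3.12,0.4,0.12],0.0],[0.6,[-3.12,0.4,0.12],0.0],[0.6,[-3.12,0.4,0.12],0.0]]
```

Request:
arm_command(
  steps=[
    [0.6,[-3.1,0.6,0.1],0],
    [0.6,[-3.1,0.6,0.1],0],
    [0.6,[-3.1,0.6,0.1],0],
    [0.6,[-3.1,0.6,0.1],0],
    [0.6,[0,0,0],0],
  ],
)

```text
clock: 48.18
eef_pos: [373.0, -380.1, 122.3]
eef_rot: [-3.141, 0.001, 0.06]
wrist_force: [0.1, -0.2, -0.0]
finger_gap: 56.5
```

Request:
arm_command(
  steps=[
    [0.6,[0,0,0],0],
    [0.6,[0,0,0],0],
  ],
)

```text
clock: 48.35
eef_pos: [377.2, -379.3, 122.6]
eef_rot: [3.141, -0.0, 0.063]
wrist_force: [-0.9, 0.6, -0.1]
finger_gap: 56.3
```

```bash
python3 wl.py b1; python3 heels.py b1 45 450 550 -450 -300; python3 - <<'E'
from h import *; import pickle
st,p,d=pickle.load(open("b1.pkl","rb")); C=cloud("wrist",d,st)
m=(d>0)&(C[...,0]>355)&(C[...,0]<400)&(C[...,1]>-440)&(C[...,1]<-300)&(C[...,2]>35)&(C[...,2]<90)
for y in range(-400,-300,20):
    k=m&(C[...,1]>y)&(C[...,1]<y+20)
    if k.sum()>5: print(y,k.sum(),np.percentile(C[k][:,0],[2,50,98]).round(1),np.percentile(C[k][:,2],[50,95]).round(1))
E
python3 plan.py 378 -373 35 0.063 0.6
```

```text
48.35 [ 377.2 -379.3  122.6] [ 3.141 -0.     0.063] [-0.9  0.6 -0.1] 56.299745734131484
c [ 499.5 -347.7] size [55.1 34.1] xaxis yaw 0.068 ztop [57.8 59.5] px [365 154  70  44] rgb [193. 145.  83.] trim x [472.6 523.8] y [-365.1 -329.8]
c [ 502.1 -397.9] size [55.6 35.3] xaxis yaw 0.056 ztop [57.6 59.4] px [360 212  67  43] rgb [184. 139.  78.] trim x [475.1 527.6] y [-415.  -379.7]
-400 490 [365.2 373.7 382. ] [56.3 58.1]
-380 532 [363.3 372.2 380.7] [56.5 58.1]
-360 548 [362.3 370.9 379.3] [56.4 58.1]
-340 571 [361.4 369.8 378. ] [56.4 58.2]
-320 587 [359.7 368.8 377.5] [56.1 58.2]
from [ 377.5 -379.1  122.5] 0.0634 tilt 0.03
[[0.6,[0.03,-0.2,2.92],0.0],[0.6,[0.03,-0.2,2.92],0.0],[0.6,[0.03,-0.2,2.92],0.0]]
```

View pics/b1_b.png

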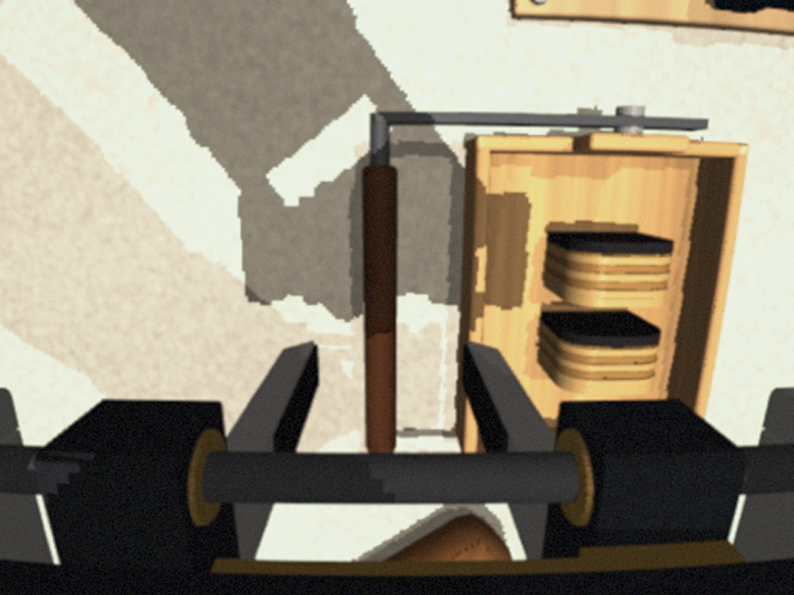

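Both heels stand upright in the tray. Handle grip at x≈372.5 (y≈−375), centre z≈50, folded.

Request:
arm_command(
  steps=[
    [0.6,[-0.5,-0.4,2.0],0],
    [0.6,[0,0,3.0],0],
    [0.6,[0,0,2.5],0],
    [0.6,[0,0,1.7],0],
    [0.6,[0,0,0],0],
  ],
  force=12,
)

```text
clock: 48.82
eef_pos: [371.2, -373.7, 27.1]
eef_rot: [-3.137, 0.003, 0.064]
wrist_force: [-0.3, -0.2, -0.9]
finger_gap: 56.3
```

Request:
arm_command(
  steps=[
    [0.05,[0,0,0],0],
    [0.05,[0,0,0],0],
    [0.05,[0,0,0],0],
    [0.05,[0,0,0],0],
    [0.05,[0,0,0],0],
  ],
)

```text
clock: 49.23
eef_pos: [371.8, -375.8, 31.3]
eef_rot: [3.14, -0.001, 0.063]
wrist_force: [-0.4, 0.8, -0.1]
finger_gap: 26.5
```

Request:
arm_command(
  steps=[
    [0.05,[0,0,0],0],
    [0.05,[0,0,0],0],
    [0.05,[0,0,0],0],
    [0.05,[0,0,0],0],
  ],
)

```text
clock: 49.57
eef_pos: [371.5, -375.7, 30.8]
eef_rot: [3.141, -0.0, 0.063]
wrist_force: [-1.8, -0.3, 6.0]
finger_gap: 17.5
```

Request:
arm_command(
  steps=[
    [0.05,[0.09,0,-1.5],0],
    [0.05,[0.27,0,-1.5],0],
    [0.05,[0.45,0,-1.45],0],
    [0.05,[0.62,0,-1.38],0],
    [0.05,[0.78,0,-1.3],0],
  ],
)

```text
clock: 49.98
eef_pos: [391.3, -373.9, 102.1]
eef_rot: [-3.14, 0.005, 0.063]
wrist_force: [-23.5, 0.6, 10.1]
finger_gap: 17.7
```

Request:
arm_command(
  steps=[
    [0.05,[0.93,0,-1.2],0],
    [0.05,[1.07,0,-1.07],0],
    [0.05,[1.2,0,-0.93],0],
    [0.05,[1.3,0,-0.78],0],
    [0.05,[0,0,0],0],
  ],
)

```text
clock: 50.4
eef_pos: [439.9, -371.8, 143.9]
eef_rot: [3.139, -0.001, 0.063]
wrist_force: [-9.9, 1.1, 18.7]
finger_gap: 17.3
```

```bash
python3 wl.py b2b
```

```text
50.4 [ 439.9 -371.8  143.9] [ 3.139e+00 -1.000e-03  6.300e-02] [-9.9  1.1 18.7] 17.30025395852808
```

View pics/b2b_b.png

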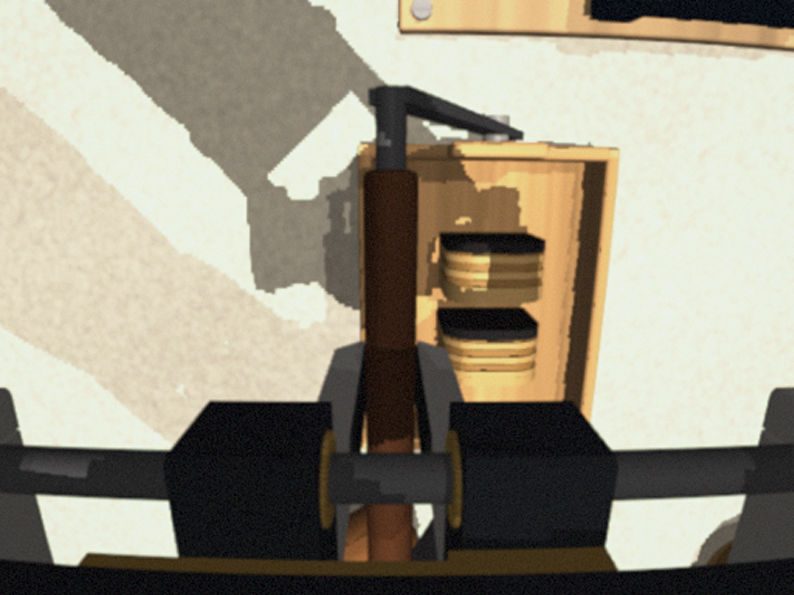

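Request:
arm_command(
  steps=[
    [0.05,[1.38,0,-0.75],0],
    [0.05,[1.44,0,-0.5],0],
    [0.05,[1.49,0,-0.3],0],
    [0.05,[0.8,0,-0.05],0],
    [0.05,[0.7,0,0],0],
  ],
)

```text
clock: 50.87
eef_pos: [497.0, -368.0, 158.1]
eef_rot: [3.14, -0.0, 0.063]
wrist_force: [-24.2, -0.8, 8.2]
finger_gap: 18.6
```

Request:
arm_command(
  steps=[
    [0.05,[0.3,0,0],0],
    [0.05,[0,0,0],0],
    [0.05,[0,0,0],0],
  ],
)

```text
clock: 51.12
eef_pos: [496.9, -368.1, 157.9]
eef_rot: [-3.141, 0.006, 0.062]
wrist_force: [-23.9, -0.7, 17.8]
finger_gap: 18.0
```

```bash
python3 wl.py b3
```

```text
51.1167 [ 496.9 -368.1  157.9] [-3.141  0.006  0.062] [-23.9  -0.7  17.8] 18.022440801490465
```

View pics/b3_b.png

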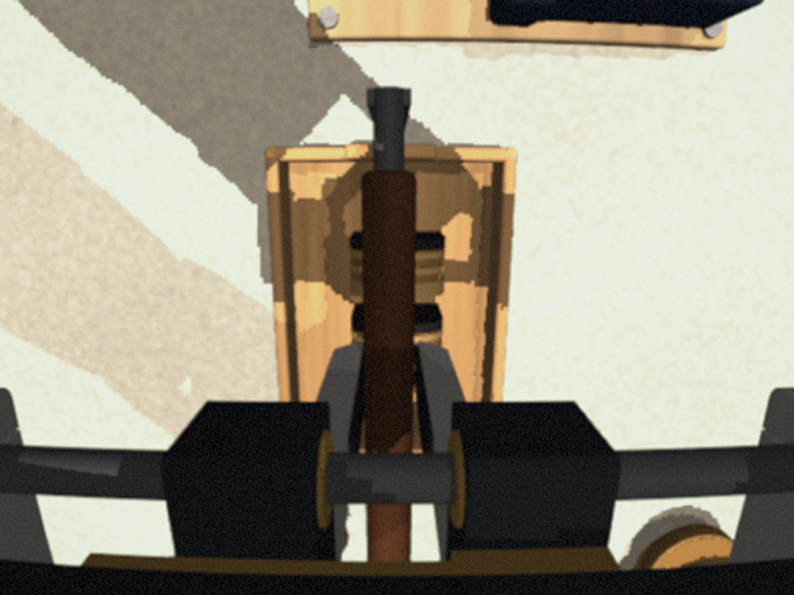

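The handle is against its upright stop (−24 N). I relax, open and withdraw upward.

Request:
arm_command(
  steps=[
    [0.05,[-0.3,0,0],0],
    [0.5,[0,0,0],0],
    [0.5,[0,0,0],0],
    [0.5,[0,0,0],0],
    [0.5,[0,0,0],0],
  ],
)

```text
clock: 51.58
eef_pos: [496.5, -367.3, 157.1]
eef_rot: [-3.141, 0.0, 0.063]
wrist_force: [0.7, 0.2, 0.4]
finger_gap: 41.0
```

Request:
arm_command(
  steps=[
    [0.5,[0,0,-2],0],
    [0.5,[0,0,-3.5],0],
    [0.5,[0,0,-3.5],0],
    [0.5,[0,0,-3],0],
    [0.5,[0,0,0],0],
  ],
)

```text
clock: 52.0
eef_pos: [497.7, -368.3, 284.2]
eef_rot: [3.135, -0.007, 0.063]
wrist_force: [0.1, -0.5, 1.1]
finger_gap: 47.0
```

Request:
arm_command(
  steps=[
    [0.5,[-3,3,0],0],
    [0.5,[-3,3,0],0],
    [0.5,[-3,3,0],0],
    [0.5,[0,0,0],0],
    [0.5,[0,0,0],0],
  ],
)

```text
clock: 52.42
eef_pos: [412.5, -462.6, 276.7]
eef_rot: [-3.141, 0.0, 0.06]
wrist_force: [0.3, 0.4, -0.2]
finger_gap: 47.1
```

```bash
python3 wl.py f1; python3 heels.py f1 45 440 560 -450 -290; python3 jaw.py f2; python3 - <<'E'
from h import *; import pickle
p,d=manip.camera("scene"); cv2.imwrite("pics/f3.png",p[:,:,::-1]); cv2.imwrite("pics/f3c.png",cv2.resize(p[110:250,160:310,::-1],None,fx=4.2,fy=4.2,interpolation=2))
st,p,d=pickle.load(open("f1.pkl","rb")); C=cloud("wrist",d,st)
m=(d>0)&(C[...,2]>160)&(C[...,2]<200)&(abs(C[...,0]-497)<40)&(C[...,1]>-450)&(C[...,1]<-290)
X=C[m]; print("grip",len(X),np.percentile(X[:,0],[2,50,98]),np.percentile(X[:,2],[50,95]))
A=np.polyfit(X[:,1],X[:,0],1);print("x at y=-374",np.polyval(A,-374),A)
E
```

```text
52.4167 [ 412.5 -462.6  276.7] [-3.141  0.     0.06 ] [ 0.3  0.4 -0.2] 47.11570435146135
c [ 498.4 -381. ] size [48.6 68.6] xaxis yaw -1.511 ztop [57.9 59.8] px [303  83  43  57] rgb [106.5  83.   52. ] trim x [476.2 522.4] y [-414.7 -347.2]
-145 69; -140 64; -135 56; -130 58; -125 62; -120 63; -115 51; -110 13; -105 13; -100 11; -95 12; -90 14; -85 12; -80 13; -75 11; -70 12; -65 12; -60 12; -55 12; -50 12; -45 13; -40 12; -35 13; -30 13; -25 13; -20 14; -15 13; -10 13; -5 13; 0 13; 5 12; 10 12; 15 13; 20 13; 25 14; 30 15; 35 13; 40 11; 45 12; 50 15; 55 13; 52.5167
grip 3899 [485.59979511 495.06188434 506.8150836 ] [181.35005449 183.3021521 ]
x at y=-374 495.72848234142117 [-6.12875550e-02  4.72806937e+02]
```

View pics/f3c.png

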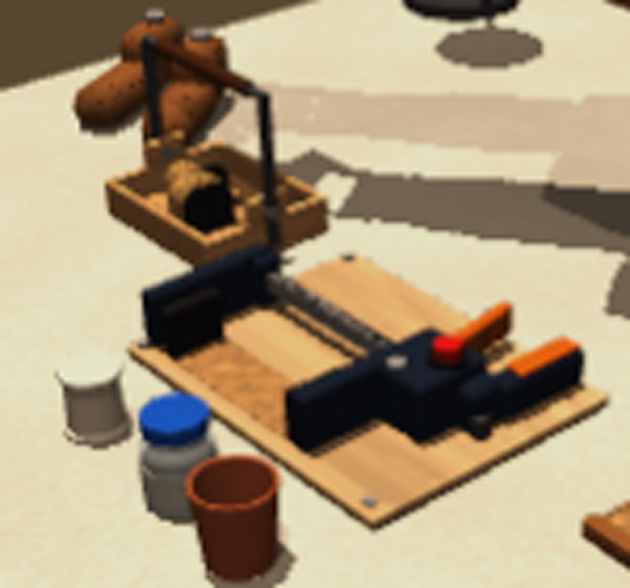

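View pics/f1_b.png

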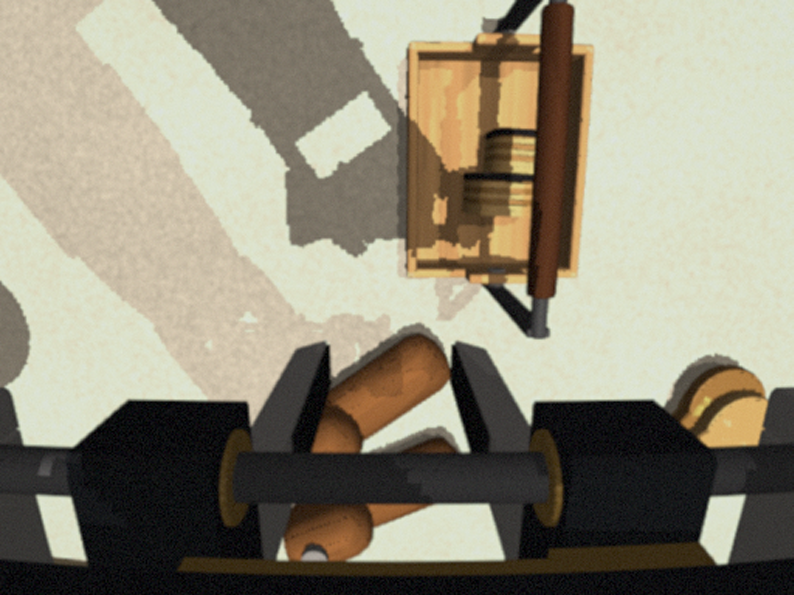

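View pics/f2.png

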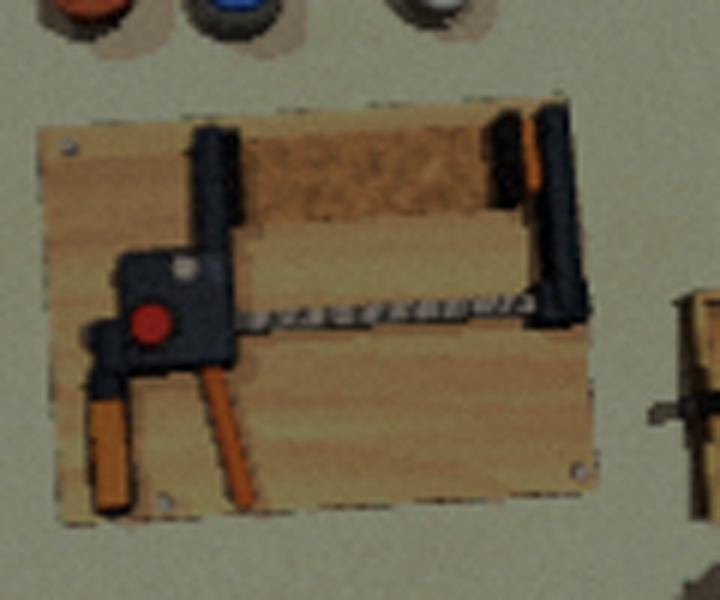

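The handle is upright and the jaw is open, but heel A has moved next to heel B (an outside knock). I check from another angle that it still stands upright.

Request:
arm_command(
  steps=[
    [0.5,[3.5,0,0],0],
    [0.5,[3.5,0,0],0],
    [0.5,[3.5,0,0],0],
    [0.5,[3.5,0,0],0],
    [0.5,[3.5,0,0],0],
  ],
)

```text
clock: 52.98
eef_pos: [591.0, -448.4, 277.6]
eef_rot: [3.142, -0.0, 0.065]
wrist_force: [-0.2, -0.4, 1.1]
finger_gap: 47.0
```

Request:
arm_command(
  steps=[
    [0.5,[0,0,0],0],
    [0.5,[0,0,0],0],
    [0.5,[0,0,0],0],
  ],
)

```text
clock: 53.23
eef_pos: [588.8, -449.5, 277.1]
eef_rot: [-3.141, 0.0, 0.064]
wrist_force: [-0.3, 0.3, -0.6]
finger_gap: 46.4
```

```bash
python3 wl.py f4; python3 heels.py f4 45 440 560 -450 -290; python3 - <<'E'
import cv2
a=cv2.imread("pics/f4.png"); cv2.imwrite("pics/f4c.png",cv2.resize(a[20:220,60:300],None,fx=3,fy=3,interpolation=2))
import pickle
from h import *
st,p,d=pickle.load(open("f4.pkl","rb")); C=cloud("wrist",d,st)
m=(d>0)&(C[...,0]>440)&(C[...,0]<560)&(C[...,1]>-440)&(C[...,1]<-300)&(C[...,2]>54)&(C[...,2]<70)
X=C[m]
for y in range(-420,-330,8):
    k=(X[:,1]>y)&(X[:,1]<=y+8)
    if k.sum()>5: print(y,k.sum(),"x",np.percentile(X[k,0],[2,98]).round(0),"z",np.median(X[k,2]).round(1))
E
```

```text
53.2333 [ 588.8 -449.5  277.1] [-3.141  0.     0.064] [-0.3  0.3 -0.6] 46.431162733702685
c [ 511.3 -381. ] size [72.8 68.5] xaxis yaw 0.037 ztop [57.8 59.8] px [165  85  58  57] rgb [108.  84.  51.] trim x [477.7 546.1] y [-414.6 -346.9]
-420 90 x [483. 524.] z 58.4
-412 233 x [482. 526.] z 58.1
-404 224 x [483. 524.] z 58.0
-396 236 x [481. 525.] z 58.1
-388 218 x [481. 536.] z 58.3
-380 246 x [497. 542.] z 58.4
-372 239 x [498. 541.] z 58.0
-364 237 x [499. 540.] z 58.0
-356 244 x [498. 541.] z 58.3
-348 57 x [498. 542.] z 58.4
```

View pics/f4c.png

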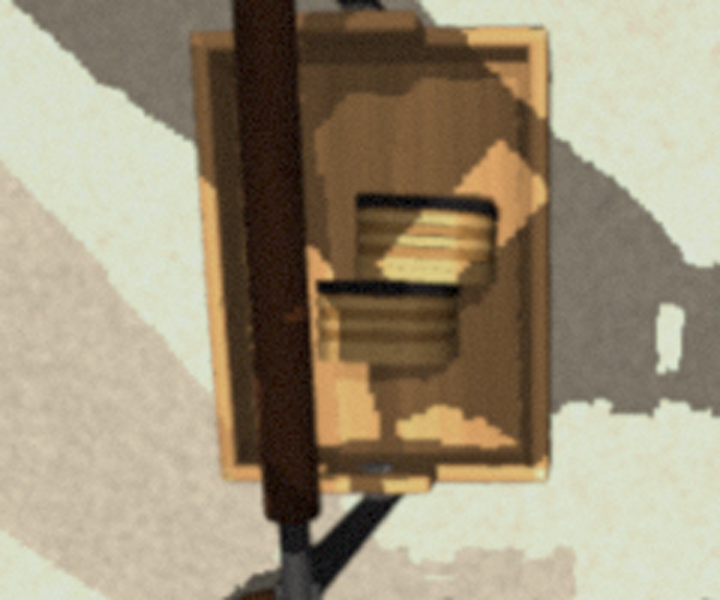

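Both heels are upright with flat tops at z≈58. Heel A is about 22 mm off the tray's middle line, inside the ±50 mm limit. I hand the job in.

```bash
python3 -c "
from cell import manip
print(manip.read_state()['clock'], manip.sign_off())"
```

```text
the job is handed in; nothing more can be done
53.2833 None
```

The job is handed in at 53 s. My last checks met every end condition, but no verdict was reported.

- **Pressing:** Two raffia heels were on the drying board. I stood both side by side on the clamp strip and pumped the trigger 13 times. The row stayed gripped for about 7 s with the pad pushed in about 9 mm. I then held the release until the jaw was fully open.
- **Tray:** I moved both heels to the tray and swung the handle up to its stop.
- **Last checks:**
  - Both heels stand upright in the tray, tops flat at z≈58 mm.
  - The handle grip is over the hinge at about 174 mm, measuring about 1.55 rad.
  - The jaw face is about 170 mm from the fixed pad.
  - The jar, spool and cup looked unmoved, judged by eye only.
  - The robot touches nothing.
- **What went wrong or disagreed:**
  - The first trigger push was over-commanded and reached 50 N at the wrist.
  - The first 11 pushes gave only about 100 mm, less than expected, so I needed two more.
  - After placing, one heel was shifted about 2–3 cm in the tray, apparently by an outside knock. It is still upright and within limits, so I left it.

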